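# Send a batch of bamboo rings round the track to the magnifier

## Task

Get the bamboo rings ready for their crack check: clear the two wooden offcuts that lie in the track into the navy basket, lay every ring flat and side by side in the blue tray of the carrier while it stands in the loading leg, then push the carrier along its rails and round the bend, without lifting it out, fully home against the end stop, past the spring catch. Last, swing the magnifier so that its lens is centred over the tray, and do not knock the glue bottle over.

Things in the scene. Friction and masses are not known exactly. Their poses are not given: they have to be found in the camera images.
- track: fixed L-shaped plywood board (12 mm) carrying a channel between two aluminium rails, 73 mm apart inside, 16 mm high, 7 mm thick. Its place varies by some cm, its yaw by up to 0.12 rad. Origin: at table height below the CENTRE OF THE BEND, z up. In its frame the channel floor is at z = 0.012, the rail tops at z = 0.028. The channel's centre line: see load_end, bend_mid, home
- load_end (a point): middle of the channel's closed end, on the floor: x = -0.100, y = +0.225 of the track; axes as the track's. From here the loading leg's centre line runs straight along x = -0.100 to y = 0, where the bend begins
- bend_mid (a point): half-way round the bend, on the channel floor (x = -0.071, y = -0.071 of the track). The bend's centre line is a quarter circle of radius 0.100 about the track's origin, from (-0.100, 0) to (0, -0.100); from there the magnifier leg runs straight along y = -0.100 to the end stop's rubber face at x = +0.141
- home (a point): home point on the channel floor: x = 0.070, y = -0.100 of the track, axes as the track's. Home: carrier's centre over this point, its +x along this +x, front disc on the end stop, spring catch sprung out behind the rear disc. The catch (round steel nose in the -y rail at x = 0.016, 5 mm into the channel) yields to a push of about 2 N
- carrier: loose carrier, about 0.5 kg, sliding in the channel. Origin: its underside, midway between its two black guide discs; own +x is the way it runs (starts in the loading leg, towards the track's -y). Discs: 70 mm diameter, centres at x = +0.036 and -0.036, kept on the channel's centre line by the rails (1.5 mm play a side), so it turns with the bend. On top a blue tray; behind it a red grip post
- tray (a point): centre of the tray's floor, 24 mm above the carrier's underside (8 mm above the rail tops), axes as the carrier's. Inside 150 mm (x) by 58 mm (y), rim 3 mm high and 4 mm thick all round. Rings lie in a row along x: three fit at about 50 mm from centre to centre, at x = -0.050, 0, +0.050
- post (a point): point on the axis of the carrier's red upright round grip post (16 mm diameter, 42 mm tall from the tray's floor level), at x = -0.094 of the carrier; 24 mm above the tray's floor, 18 mm below the post's top. The carrier can turn about it within a grip
- magnifier (a joint): swing (rad) of the magnifier arm about its upright column (18 mm thick, 0.2 m tall, at x = 0.215, y = -0.100 of the track). 0: arm points along the track's -x, lens over the home point. Grows as the lens swings towards the track's +y (clockwise from above). Friction, about 0.22 N m (1 N at the grip), holds it where it is let go. Starts at 0.95 to 1.15
- lens (a point): centre of the magnifier's round lens (white frame, 102 mm across, 14 mm thick), 145 mm from the column's axis, 195 mm above the table
- lens_grip (a point): point on the upright round red grip (14 mm diameter) at the free end of the magnifier arm, 207 mm from the column's axis; the grip's free part reaches from z = 0.201 to 0.244 m above the table, the point is at z = 0.225
- ring_1_c (a point): loose bamboo ring (a short slice of culm), about 42 x 45 mm outside, 12 mm high, 30 g, lying flat on the table left of the track; point: its centre, 6 mm above its underside; z is its axis. Two or three of the three rings are there
- ring_2_c (a point): loose bamboo ring (a short slice of culm), about 42 x 45 mm outside, 12 mm high, 30 g, lying flat on the table left of the track; point: its centre, 6 mm above its underside; z is its axis. Two or three of the three rings are there
- ring_3_c (a point): loose bamboo ring (a short slice of culm), about 42 x 45 mm outside, 12 mm high, 30 g, lying flat on the table left of the track; point: its centre, 6 mm above its underside; z is its axis. Two or three of the three rings are there
- offcut_c (a point): small sawn wooden block, 27 x 22 x 21 mm, 20 g, lying in the channel of the magnifier leg; point: its centre, x along its 27 mm side
- slip_c (a point): flat pale wooden block, 39 x 30 x 13 mm, 20 g, lying in the channel's bend; point: its centre, x along its 39 mm side, z up
- basket: navy lattice basket, fixed, right of the track, 253 x 208 mm over the rim, 72 mm high; origin under its centre, floor 4 mm above the table. Its walls slope and stand about 0.2 rad askew to its axes; within 65 mm of the centre its floor is free
- glue: bystander: white glue bottle, 54 mm across, 146 mm tall; origin under its centre

How it is judged:
By the outcome, as a careful person would: the job done as asked, in the order asked, and still so for the second after the job is handed in, with the robot touching nothing.
Of ring_1, ring_2, ring_3 only 2 to 3 are there at a start; the rules pass over those that are not, and their reading is None.
At some moment in a run one of ring_1, ring_2, ring_3 may be knocked a few centimetres aside while the robot is not near it.
Once in a run the grip may slacken for a moment while it holds something.
It also fails if it takes over 210 s, if anything falls off the work surface, if the arm or the gripper's body presses on something with over 40 N, if the wrist force passes 120 N, or if a joint passes its speed limit or range.

## Robot

A 6-joint arm with a two-finger parallel gripper is mounted at the origin on a cart in front of the work surface, level with it; the furniture and walls round the work are solid. World frame = base frame: x ahead of the robot, y to its left, z up, the work surface at z = 0. Lengths are in mm, angles in rad, forces in N, time in s.
With the tool pointing down it reaches from about 275 to 1000 mm from the base axis. Payload 8.4 kg.
Tool frame: the origin (TCP) lies at the very end of the fingers, on their centre line; the grasp point (between the pads) lies 19 mm behind it (r.tcp_to_grasp is the distance from the TCP to the grasp point, in mm); z points along the fingers, y is the line along which they close (so a half turn about z gives the same grasp; the last joint's range is limited). The gripper opens to 85 mm and grips with 20 to 120 N. Pads are 22 mm wide; open, the fingers measure 114 mm over their backs; the gripper's body (76 mm by 85 mm) begins 54 mm behind the grasp point. The pads swing forward as they close: fully open they stand 13 mm farther back than shut.
Start: joints at [1.323, 0.353, 1.633, -0, 1.155, -0.002], TCP at [152.081, 606.217, 231.281] pointing down, gripper open.
Joint ranges: [-2.63, 2.63], [-0.92, 2.1], [0.06, 2.66], [-1.3, 4.44], [0, 2.69], [-3.02, 3.02]. Speed limits (rad/s): [2.22, 2.22, 2.79, 3.14, 3.14, 3.14].

## Interface

Orientations are given as [roll, pitch, yaw] about the fixed x, y, z axes, in that order (R = Rz(yaw) Ry(pitch) Rx(roll)).
In Python, from rig import r gives the robot as it stands. The module is installed in compiled form; this text tells all that it offers.
- The arm moves only by the tool play_rows, never from a script. Its argument "rows" is a list of rows, each an object with "dp": the shift along the tool's x, y, z in units of 40 mm (1.0 is 40 mm), a list of three; "turn": the turn, a rotation vector about the tool's x, y, z in units of 6 degrees (1.0 is 6 degrees), a list of three; "fingers": the closure, from 0 (fully open) to 1 (shut). In form: [{"dp": [tx, ty, tz], "turn": [wx, wy, wz], "fingers": fingers}, ...]. A call has 1 to 5 rows; each row shifts and turns the commanded pose from where the row before left it, along the tool's axes as they then stand; what a row does not reach is not made up. A row lasts 1/12 s, in which the tool goes at most 41.7 mm and 7.16 degrees, less where a joint would pass 70% of its speed; a pose out of reach is approached as far as the arm can. A call is refused whole if a number of a shift passes 1 or a number of a turn 1, either way. A call with a gripper value outside its range is refused whole. The fingers move at their own pace and stop on an object; "force" is the grip in N (left out, the last holds). Time passes only in rows, so rows that do not move let the fingers close. It gives the time, the measured TCP pose, the force, the opening and the grip force at its end, in the units of the state.
- r.sense(): the state, without advancing time (a new reading comes with each control period).
- r.grab_frame(name): name is "scene" or "top" or "wrist"; returns a dict with "pixels" (420x560x3 uint8, red, green, blue), "fx", "fy", "cx", "cy" (pixels), "pose" (4x4, takes a point from camera to world coordinates). Camera axes: x right, y down, z forward; pixel columns grow to the right and rows downward; lengths in mm; the calibration is good to about 2 mm. A picture is of the moment at which its call begins. There is no depth.
- r.sign_off(): hands the job in; it is judged then, once.
The state is a dict: "clock": time; "qpos": joint angles; "qvel": joint speeds; "joint_efforts": joint torques, N m; "eef_pos": TCP position; "tcp_rot": TCP orientation; "contact_force": force on the tool from outside, world axes, zero at the start; "wrist_torque": the same for the moment, N m; "opening": opening from 0.0 (shut) to 1.0 (fully open); "grasp_force": force on a finger pad.
Only numpy, scipy, OpenCV 4.12 (cv2) and the standard library are available. Lean on these libraries where they do the work, as an engineer would, in place of code of your own. Each camera call takes 0.05 s, during which the arm holds its last target. There are 200 camera calls.

## Working session

There is one attempt and no reset: what is moved stays moved. The work goes in short steps, Python scripts to look and compute and a tool call to move; the robot and the scene stay as the last step left them, time stands still between calls to the robot, and variables do not carry over. Pictures are saved under pics/ and viewed, at most 14 in all, crops included, and the job is handed in when it is done.

Besides the shell and the picture viewer there is one more tool, called after "Request:" as name([rows], argument=value, ...), one row to a line, values as JSON. play_rows: Moves the arm, as the interface text tells. Its arguments: {"type":"object","properties":{"rows":{"type":"array"},"force":{"type":"number"}},"required":["rows"]}

```bash
mkdir -p pics; ls; python3 - <<'E'
from rig import r
import cv2
for n in("scene","top","wrist"):
    f=r.grab_frame(n); cv2.imwrite(f"pics/{n}0.png",f["pixels"][:,:,::-1]); print(n,f["fx"],f["cx"],f["cy"],f["pose"].round(3).tolist())
print(r.sense())
E
```

```text
pics
scene 380.02352703008756 282.9367178004607 205.14755801204655 [[0.682, -0.489, 0.544, 75.231], [-0.732, -0.467, 0.497, -562.445], [0.011, -0.737, -0.676, 873.833], [0.0, 0.0, 0.0, 1.0]]
top 481.0139453852669 279.825103210161 217.22752303699855 [[0.016, -0.977, 0.214, 341.776], [-1.0, -0.015, 0.003, -58.813], [0.001, -0.214, -0.977, 1480.785], [0.0, 0.0, 0.0, 1.0]]
wrist 353.0364959857768 281.6171236198794 211.30540315090565 [[0.244, 0.924, 0.294, 77.138], [0.97, -0.232, -0.075, 624.696], [-0.001, 0.303, -0.953, 373.651], [0.0, 0.0, 0.0, 1.0]]
{'clock': 0.15, 'qpos': array([ 1.32260568e+00,  3.53509374e-01,  1.63394484e+00, -4.86693458e-06,
        1.15520220e+00, -2.40021606e-03]), 'qvel': array([ 8.14118625e-04, -2.65941777e-03, -1.27641047e-03, -2.63603766e-05,
       -1.42063463e-03, -1.02357457e-03]), 'joint_efforts': array([ 1.59457064e-03, -6.05636644e+01, -3.42341101e+01,  1.83474403e-04,
        6.06258560e-03, -1.79032554e-05]), 'eef_pos': array([151.99126046, 605.87101499, 230.72935187]), 'tcp_rot': array([-3.14052888e+00,  1.89728380e-06,  2.89580419e+00]), 'contact_force': array([ 0.19646534,  1.17693438, -0.16812129]), 'wrist_torque': array([ 0.03655857, -0.02158946, -0.07917709]), 'grasp_force': 0.0, 'opening': 0.9995521576328297}
```

View pics/top0.png

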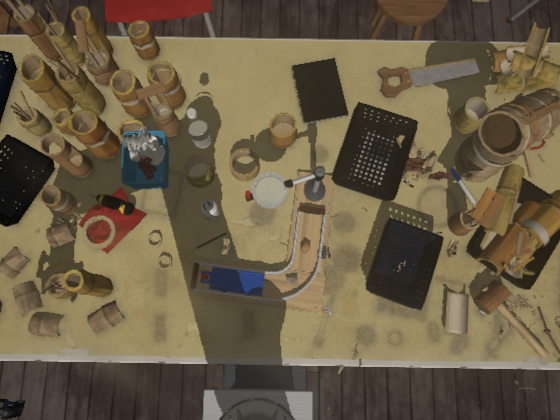

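View pics/scene0.png

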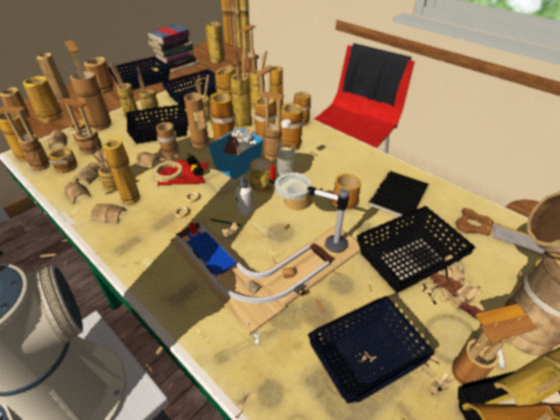

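```bash
cat > h.py <<'E'
import numpy as np, cv2
from rig import r
from scipy.spatial.transform import Rotation as R
def px2w(f,u,v,z):
    P=f["pose"]; d=P[:3,:3]@np.array([(u-f["cx"])/f["fx"],(v-f["cy"])/f["fy"],1.]); o=P[:3,3]
    return o+d*(z-o[2])/d[2]
def w2px(f,p):
    P=f["pose"]; c=P[:3,:3].T@(np.array(p)-P[:3,3]); return np.array([f["fx"]*c[0]/c[2]+f["cx"],f["fy"]*c[1]/c[2]+f["cy"]])
def grab(n,save=None,crop=None,k=1):
    f=r.grab_frame(n)
    if save:
        im=f["pixels"][:,:,::-1]
        if crop: x0,y0,x1,y1=crop; im=im[y0:y1,x0:x1]
        cv2.imwrite(f"pics/{save}.png",cv2.resize(im,None,fx=k,fy=k,interpolation=cv2.INTER_CUBIC))
    return f
def blobs(f,lo,hi,z,amin=10,hsv=True,roi=None):
    im=f["pixels"]; a=cv2.cvtColor(im,cv2.COLOR_RGB2HSV) if hsv else im
    m=cv2.inRange(a,np.array(lo),np.array(hi))
    if roi: q=np.zeros_like(m);x0,y0,x1,y1=roi;q[y0:y1,x0:x1]=255;m&=q
    n,l,s,c=cv2.connectedComponentsWithStats(m)
    out=[]
    for i in range(1,n):
        if s[i,4]>=amin:
            rc=cv2.minAreaRect(np.argwhere(l==i)[:,::-1].astype(np.float32))
            out.append((s[i,4],c[i].round(1).tolist(),px2w(f,*c[i],z).round(1).tolist(),[np.round(x,1) for x in rc]))
    return sorted(out,key=lambda t:-t[0])
def pose(): s=r.sense(); return s["eef_pos"],R.from_euler('xyz',s["tcp_rot"])
E
python3 - <<'E'
from h import *
f=grab("top","t1",(130,170,340,320),3.8)
for x in blobs(f,(105,120,60),(130,255,255),36,30,roi=(180,240,300,320)):print("blue",x)
for nm,lo,hi in(("red",(0,150,80),(8,255,255)),("red2",(172,150,80),(180,255,255))):
  for x in blobs(f,lo,hi,80,4,roi=(180,170,340,320)):print(nm,x)
print(px2w(f,155,238,6),px2w(f,165,261,6),px2w(f,403,262,72),px2w(f,210,208,0),px2w(f,315,183,0))
E
```

```text
blue (np.int32(390), [250.3, 280.2], [464.4, 30.4, 36.0], [array([250., 282.]), array([22., 26.]), np.float64(90.0)])
red (np.int32(34), [247.9, 194.4], [717.7, 42.6, 80.0], [array([248. , 194.5]), array([7., 4.]), np.float64(90.0)])
[592.9563687  332.43878638   6.        ] [521.73963375 296.56149231   6.        ] [ 521.75993659 -418.80080361   72.        ] [6.92914596e+02 1.66881522e+02 2.27373675e-13] [ 780.47470747 -165.38126424    0.        ]
```

View pics/t1.png

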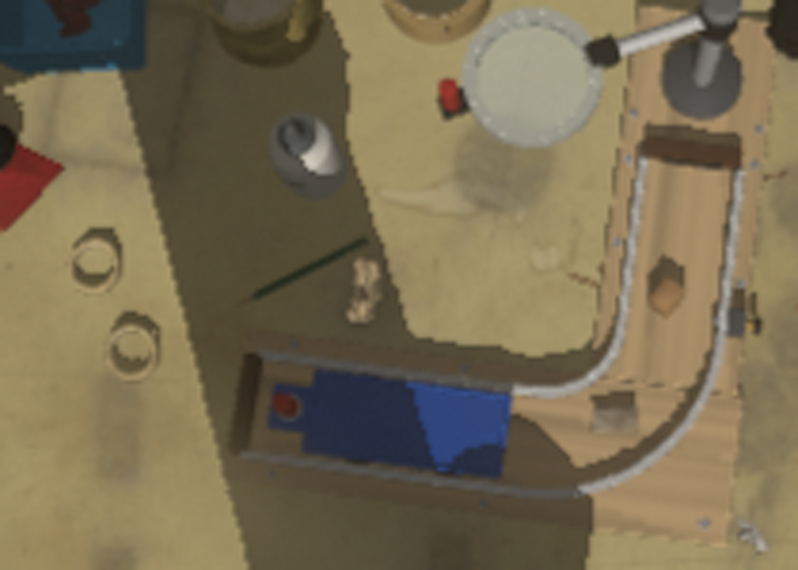

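```bash
python3 - <<'E'
from h import *
from scipy.optimize import least_squares
f=r.grab_frame("top")
c=lambda u,v,z:px2w(f,u/3.8+130,v/3.8+170,z)[:2]
# (pt, axis, track coordinate)
L=[((300,361),0,-60),((500,388),0,-60),((300,459),0,-140),((560,492),0,-140),((640,175),1,-60),((628,300),1,-60),((738,180),1,-140),((728,270),1,-140)]
P=[(c(*p,28),a,v) for p,a,v in L]
for p in P: print(p[0].round(1),p[1:])
P2=[(c(247,400,20),1,225),(c(690,163,20),0,141),(c(703,85,0),1,-100),(c(703,85,6),0,215)]
def res(q,PP):
    o=[]
    for p,a,v in PP:
        d=np.array(p)-q[:2]; s,co=np.sin(q[2]),np.cos(q[2]); o.append((co*d[0]+s*d[1] if a==0 else -s*d[0]+co*d[1])-v)
    return np.array(o)
s=least_squares(lambda q:res(q,P+P2),[520,-80,0],loss='soft_l1',f_scale=3)
print(s.x,res(s.x,P).round(1),res(s.x,P2).round(1))
q=s.x;A=lambda x,y:(q[:2]+np.array([[np.cos(q[2]),-np.sin(q[2])],[np.sin(q[2]),np.cos(q[2])]])@[x,y]).round(1)
print("home",A(70,-100),"load",A(-100,225),"col",A(215,-100))
for nm,p in(("ring1",(97,262,6)),("ring2",(133,346,6)),("off",(666,292,23)),("slip",(613,412,20)),("post",(285,404,78)),("lens",(532,78,195)),("lgrip",(450,97,240)),("trayfront",(510,430,39))):print(nm,c(*p))
E
```

```text
[509.  157.5] (0, -60)
[490.1  -2.2] (0, -60)
[431.8 153.9] (0, -140)
[409.3 -51.2] (0, -140)
[ 665.  -112.1] (1, -60)
[ 562.2 -103.2] (1, -60)
[ 662.1 -191.8] (1, -140)
[ 587.8 -183.5] (1, -140)
[ 5.48084211e+02 -3.79171732e+01 -1.22411659e-01] [-2.6 -2.   1.1  3.9  0.7 -3.1  1.1  0.4] [ 2.1  1.5 -1.9 -1.3]
home [ 605.3 -145.7] load [476.3 197.6] col [ 749.3 -163.4]
ring1 [589.99939873 330.59083917]
ring2 [521.57723421 296.5506313 ]
off [ 569.89638049 -133.92490188]
slip [473.21011609 -92.31746488]
post [470.13740652 159.97370037]
lens [699.04064476 -26.69499329]
lgrip [671.80705746  29.44944475]
trayfront [456.17585893 -11.29201634]
```

Request:
play_rows([
  {"dp": [0, 0, 0], "turn": [0, 0, 0.92], "fingers": 0.2},
  {"dp": [0, 0, 0], "turn": [0, 0, 0.92], "fingers": 0.2},
  {"dp": [0, 0, 0], "turn": [0, 0, 0.92], "fingers": 0.2},
  {"dp": [0, 0, 0], "turn": [0, 0, 0.92], "fingers": 0.2},
  {"dp": [0, 0, 0], "turn": [0, 0, 0.92], "fingers": 0.2},
])

```text
clock: 0.67
eef_pos: [152.0, 606.1, 231.2]
tcp_rot: [-3.141, 0.0, 2.409]
contact_force: [-0.2, 0.2, 0.8]
opening: 0.8
grasp_force: 0.0
```

Request:
play_rows([
  {"dp": [0, 0, 0], "turn": [0, 0, 0.92], "fingers": 0.2},
  {"dp": [0, 0, 0], "turn": [0, 0, 0.92], "fingers": 0.2},
  {"dp": [0, 0, 0], "turn": [0, 0, 0.92], "fingers": 0.2},
  {"dp": [0, 0, 0], "turn": [0, 0, 0.92], "fingers": 0.2},
  {"dp": [0, 0, 0], "turn": [0, 0, 0.92], "fingers": 0.2},
])

```text
clock: 1.08
eef_pos: [152.0, 606.1, 231.2]
tcp_rot: [-3.141, 0.0, 1.928]
contact_force: [0.8, -0.2, 0.3]
opening: 0.798
grasp_force: 0.0
```

Request:
play_rows([
  {"dp": [0, 0, 0], "turn": [0, 0, 0.92], "fingers": 0.2},
  {"dp": [0, 0, 0], "turn": [0, 0, 0.92], "fingers": 0.2},
  {"dp": [0, 0, 0], "turn": [0, 0, 0.92], "fingers": 0.2},
  {"dp": [0, 0, 0], "turn": [0, 0, 0.92], "fingers": 0.2},
  {"dp": [0, 0, 0], "turn": [0, 0, 0.92], "fingers": 0.2},
])

```text
clock: 1.5
eef_pos: [152.0, 606.1, 231.2]
tcp_rot: [-3.142, 0.0, 1.446]
contact_force: [-0.1, -0.4, -0.3]
opening: 0.801
grasp_force: 0.0
```

Request:
play_rows([
  {"dp": [-0.835, 0.58, 0], "turn": [0, 0, 0], "fingers": 0.2},
  {"dp": [-0.835, 0.58, 0], "turn": [0, 0, 0], "fingers": 0.2},
  {"dp": [-0.835, 0.58, 0], "turn": [0, 0, 0], "fingers": 0.2},
  {"dp": [-0.835, 0.58, 0], "turn": [0, 0, 0], "fingers": 0.2},
  {"dp": [-0.835, 0.58, 0], "turn": [0, 0, 0], "fingers": 0.2},
])

```text
clock: 1.92
eef_pos: [247.6, 424.8, 231.2]
tcp_rot: [3.141, 0.0, 1.451]
contact_force: [0.5, 0.3, -0.3]
opening: 0.8
grasp_force: 0.0
```

Request:
play_rows([
  {"dp": [-0.835, 0.58, 0], "turn": [0, 0, 0], "fingers": 0.2},
  {"dp": [-0.835, 0.58, 0], "turn": [0, 0, 0], "fingers": 0.2},
  {"dp": [-0.835, 0.58, 0], "turn": [0, 0, 0], "fingers": 0.2},
  {"dp": [-0.835, 0.58, 0], "turn": [0, 0, 0], "fingers": 0.2},
  {"dp": [-0.835, 0.58, 0], "turn": [0, 0, 0], "fingers": 0.2},
])

```text
clock: 2.33
eef_pos: [342.8, 245.1, 231.5]
tcp_rot: [3.141, -0.0, 1.451]
contact_force: [0.7, -0.9, -0.3]
opening: 0.799
grasp_force: 0.0
```

Request:
play_rows([
  {"dp": [-0.835, 0.58, 0], "turn": [0, 0, 0], "fingers": 0.2},
  {"dp": [-0.835, 0.58, 0], "turn": [0, 0, 0], "fingers": 0.2},
  {"dp": [-0.835, 0.58, 0], "turn": [0, 0, 0], "fingers": 0.2},
  {"dp": [-0.835, 0.58, 0], "turn": [0, 0, 0], "fingers": 0.2},
  {"dp": [-0.835, 0.58, 0], "turn": [0, 0, 0], "fingers": 0.2},
])

```text
clock: 2.75
eef_pos: [438.1, 65.1, 231.6]
tcp_rot: [3.141, -0.0, 1.451]
contact_force: [0.4, 0.3, -0.5]
opening: 0.8
grasp_force: 0.0
```

Request:
play_rows([
  {"dp": [-0.835, 0.58, 0], "turn": [0, 0, 0], "fingers": 0.2},
  {"dp": [-0.835, 0.58, 0], "turn": [0, 0, 0], "fingers": 0.2},
  {"dp": [-0.835, 0.58, 0], "turn": [0, 0, 0], "fingers": 0.2},
  {"dp": [-0.835, 0.58, 0], "turn": [0, 0, 0], "fingers": 0.2},
  {"dp": [-0.835, 0.58, 0], "turn": [0, 0, 0], "fingers": 0.2},
])

```text
clock: 3.17
eef_pos: [533.2, -114.7, 231.3]
tcp_rot: [3.141, -0.0, 1.45]
contact_force: [0.3, 0.9, -0.4]
opening: 0.8
grasp_force: 0.0
```

```bash
python3 - <<'E'
from h import *
f=grab("wrist","w1",None,1.4); print(pose()[0],r.sense()["tcp_rot"],r.sense()["qpos"])
E
```

```text
[ 536.88801943 -120.23257259  231.68355132] [3.13737082 0.00330722 1.44946023] [-0.22124755  0.23432137  1.79727573 -0.003211    1.10546694 -0.0984841 ]
```

View pics/w1.png

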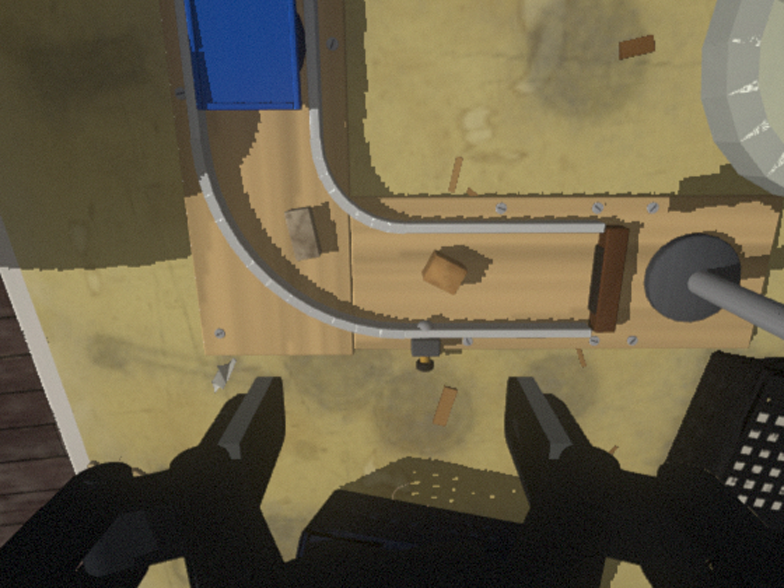

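```bash
cat >> h.py <<'E'
from scipy.optimize import least_squares
def fit(P,q0):
    def res(q):
        o=[]
        for p,a,v in P:
            d=np.array(p)[:2]-q[:2]; s,co=np.sin(q[2]),np.cos(q[2]); o.append((co*d[0]+s*d[1] if a==0 else -s*d[0]+co*d[1])-v)
        return np.array(o)
    s=least_squares(res,q0,loss='soft_l1',f_scale=2); return s.x,res(s.x)
E
python3 - <<'E'
from h import *
f=r.grab_frame("wrist")
c=lambda u,v,z:px2w(f,u/1.4,v/1.4,z)[:2]
P=[(c(420,228,28),1,-60),(c(595,228,28),1,-60),(c(395,331,28),1,-140),(c(585,333,28),1,-140),(c(313,60,28),0,-60),(c(315,120,28),0,-60),(c(190,60,28),0,-140),(c(199,150,28),0,-140),
(c(600,300,12),0,141),(c(425,327,28),0,16),(c(692,277,6),0,215),(c(692,277,6),1,-100)]
q,e=fit(P,[548,-38,-.12]); print(q,e.round(1))
for nm,pts,z in(("slip",[(286,210),(310,205),(322,253),(298,259)],25),("off",[(436,250),(467,262),(458,292),(424,280)],33)):
    w=np.array([c(*p,z) for p in pts]); print(nm,w.mean(0).round(1),w.round(1).tolist(),[np.linalg.norm(w[i]-w[(i+1)%4]).round(1) for i in range(4)],[np.arctan2(*(w[(i+1)%4]-w[i])[::-1]).round(2) for i in range(4)])
im=cv2.cvtColor(f["pixels"],cv2.COLOR_RGB2HSV); print(im[232//1.4.__int__() if 0 else 166,216],im[193,315],im[193,360],im[160,180])
E
```

```text
[ 5.56582126e+02 -4.51541439e+01 -1.23874112e-01] [-0.2  0.   1.7  0.2 -1.3 -1.7  0.3 -0.5  9.2 -1.9  6.8 -1.9]
slip [475.8 -99.4] [[466.0, -82.4], [483.3, -81.0], [486.0, -115.9], [468.0, -118.2]] [np.float64(17.4), np.float64(35.1), np.float64(18.1), np.float64(35.9)] [np.float64(0.08), np.float64(-1.5), np.float64(-3.02), np.float64(1.63)]
off [ 573.2 -138.2] [[567.4, -121.9], [588.4, -133.3], [580.3, -154.8], [556.7, -142.8]] [np.float64(23.9), np.float64(23.0), np.float64(26.4), np.float64(23.4)] [np.float64(-0.49), np.float64(-1.93), np.float64(2.67), np.float64(1.1)]
[ 17  77 120] [ 17 136 150] [ 18 107 174] [ 17 101  96]
```

```bash
python3 - <<'E'
from h import *
f=r.grab_frame("wrist"); print(pose()[0], f["pose"][:3,3])
g=f["pixels"][:,:,::-1]
w=cv2.resize(cv2.imread("pics/w1.png"),(560,420),interpolation=cv2.INTER_AREA)
sh=[]
for (x,y) in((300,180),(200,150),(430,190),(220,40),(460,200)):
    t=w[y-25:y+25,x-30:x+30] if y>=25 else None
    R_=cv2.matchTemplate(g,t,cv2.TM_CCOEFF_NORMED); _,m,_,l=cv2.minMaxLoc(R_); sh.append((l[0]+30-x,l[1]+25-y,round(m,2)))
print(sh)
sx,sy=np.median([s[:2] for s in sh],axis=0)
c=lambda u,v,z:px2w(f,u/1.4+sx,v/1.4+sy,z)[:2]
P=[(c(420,228,28),1,-60),(c(595,228,28),1,-60),(c(395,331,28),1,-140),(c(585,333,28),1,-140),(c(313,60,28),0,-60),(c(315,120,28),0,-60),(c(190,60,28),0,-140),(c(199,150,28),0,-140),
(c(600,300,20),0,141),(c(425,327,28),0,16),(c(692,277,6),0,215),(c(692,277,6),1,-100)]
q,e=fit(P,[548,-38,-.12]); print(q,e.round(1))
for nm,pts,z in(("slip",[(286,210),(310,205),(322,253),(298,259)],25),("off",[(436,250),(467,262),(458,292),(424,280)],33)):
    w=np.array([c(*p,z) for p in pts]); print(nm,w.mean(0).round(1))
E
```

```text
[ 533.54415358 -114.99854308  230.97186876] [544.994366   -40.07292399 374.23397931]
[(-3, -3, 0.98), (-3, -2, 0.99), (-2, -3, 0.99), (-4, -3, 0.99), (-2, -3, 0.99)]
[ 5.52490054e+02 -3.81028695e+01 -1.27256003e-01] [-0.6 -0.2  1.8  0.6 -1.2 -1.7  0.5 -0.3  4.4 -2.4  5.1 -1.5]
slip [471.4 -92.5]
off [ 568.4 -131.4]
```

```bash
python3 - <<'E'
from h import *
grab("wrist","w2",(180,130,360,220),4.4)
E
```

```text
(no output)
```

View pics/w2.png

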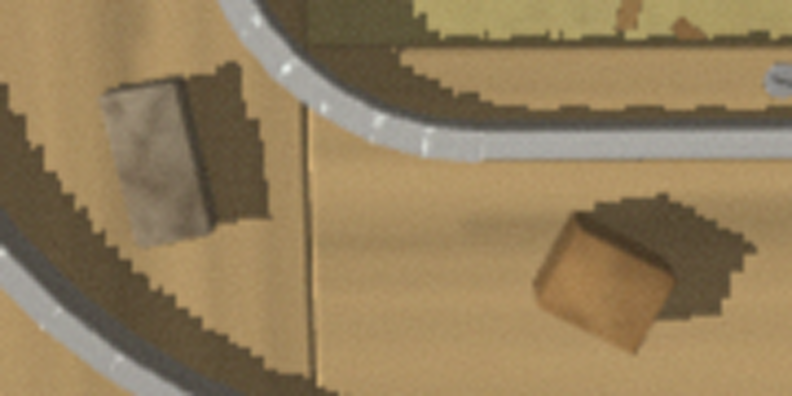

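Request:
play_rows([
  {"dp": [0.05, -0.314, 0.86], "turn": [0, 0, 0], "fingers": 0.57},
  {"dp": [0.05, -0.314, 0.86], "turn": [0, 0, 0], "fingers": 0.57},
  {"dp": [0.05, -0.314, 0.86], "turn": [0, 0, 0], "fingers": 0.57},
  {"dp": [0.05, -0.314, 0.86], "turn": [0, 0, 0], "fingers": 0.57},
  {"dp": [0.05, -0.314, 0.86], "turn": [0, 0, 0], "fingers": 0.57},
])

```text
clock: 3.78
eef_pos: [470.3, -93.7, 58.5]
tcp_rot: [3.141, -0.0, 1.452]
contact_force: [0.6, -0.3, 0.4]
opening: 0.431
grasp_force: 0.0
```

Request:
play_rows([
  {"dp": [0, 0, 0], "turn": [0, 0, -0.95], "fingers": 0.57},
  {"dp": [0, 0, 0], "turn": [0, 0, -0.95], "fingers": 0.57},
  {"dp": [0, 0, 0], "turn": [0, 0, 0], "fingers": 0.57},
  {"dp": [0, 0, 0], "turn": [0, 0, 0], "fingers": 0.57},
  {"dp": [0, 0, 0], "turn": [0, 0, 0], "fingers": 0.57},
])

```text
clock: 4.2
eef_pos: [471.8, -94.6, 59.8]
tcp_rot: [3.141, 0.0, 1.647]
contact_force: [-0.7, -0.1, 0.3]
opening: 0.431
grasp_force: 0.0
```

```bash
python3 - <<'E'
from h import *
f=grab("wrist","w3",None,1.4); s=r.sense(); p=s["eef_pos"]; print(p,s["tcp_rot"][2])
print([ (w2px(f,[p[0],p[1],z])*1.4).round() for z in(12,25)])
print(px2w(f,290,190,25))
E
```

```text
[471.82385119 -94.7330558   59.81500363] 1.647692877739873
[array([393., 335.]), array([393., 347.])]
[474.02398392 -61.80708756  25.        ]
```

View pics/w3.png

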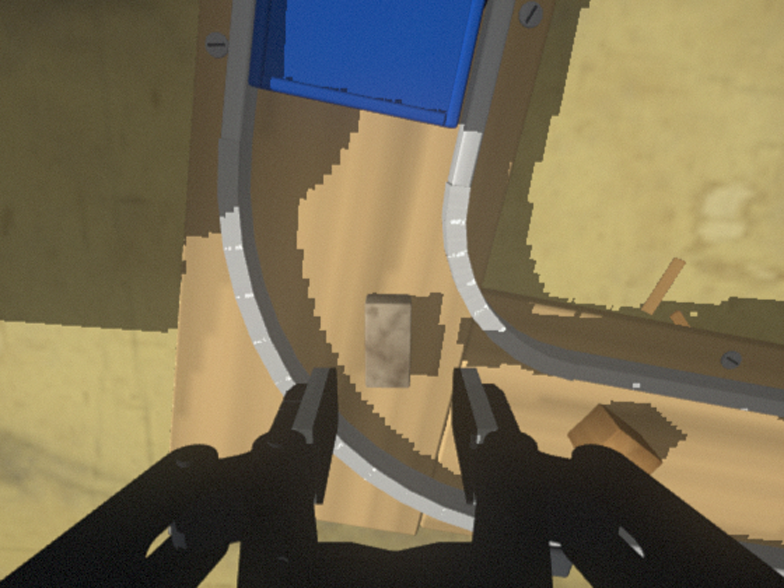

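Request:
play_rows([
  {"dp": [-0.08, -0.04, 0.4], "turn": [0, 0, 0], "fingers": 0.57},
  {"dp": [0, 0, 0.4], "turn": [0, 0, 0], "fingers": 0.57},
  {"dp": [0, 0, 0.37], "turn": [0, 0, 0], "fingers": 0.57},
  {"dp": [0, 0, 0], "turn": [0, 0, 0], "fingers": 0.57},
  {"dp": [0, 0, 0], "turn": [0, 0, 0], "fingers": 0.57},
])

```text
clock: 4.67
eef_pos: [470.2, -98.4, 12.4]
tcp_rot: [-3.141, -0.0, 1.648]
contact_force: [0.2, 0.3, 0.2]
opening: 0.428
grasp_force: 0.0
```

Request:
play_rows([
  {"dp": [0, 0, 0], "turn": [0, 0, 0], "fingers": 1},
  {"dp": [0, 0, 0], "turn": [0, 0, 0], "fingers": 1},
  {"dp": [0, 0, 0], "turn": [0, 0, 0], "fingers": 1},
  {"dp": [0, 0, 0], "turn": [0, 0, 0], "fingers": 1},
  {"dp": [0, 0, 0], "turn": [0, 0, 0], "fingers": 1},
], force=40)

```text
clock: 5.08
eef_pos: [470.5, -98.5, 13.1]
tcp_rot: [3.141, 0.0, 1.649]
contact_force: [-0.6, 0.8, 5.9]
opening: 0.195
grasp_force: 40.6
```

Request:
play_rows([
  {"dp": [0, 0, -0.5], "turn": [0, 0, 0], "fingers": 1},
  {"dp": [0, 0, -0.9], "turn": [0, 0, 0], "fingers": 1},
  {"dp": [0, 0, -0.9], "turn": [0, 0, 0], "fingers": 1},
  {"dp": [-0.4, 0, -0.9], "turn": [0, 0, 0], "fingers": 1},
  {"dp": [-0.8, 0.1, 0], "turn": [0, 0, 0], "fingers": 1},
])

```text
clock: 5.5
eef_pos: [480.6, -145.5, 146.8]
tcp_rot: [3.134, 0.002, 1.652]
contact_force: [2.4, -0.7, -0.1]
opening: 0.201
grasp_force: 39.8
```

Request:
play_rows([
  {"dp": [-0.9, 0.1, 0], "turn": [0, 0, 0], "fingers": 1},
  {"dp": [-0.9, 0.1, 0], "turn": [0, 0, 0], "fingers": 1},
  {"dp": [-0.9, 0.1, 0], "turn": [0, 0, 0], "fingers": 1},
  {"dp": [-0.9, 0.1, 0], "turn": [0, 0, 0], "fingers": 1},
  {"dp": [-0.9, 0.1, 0], "turn": [0, 0, 0], "fingers": 1},
])

```text
clock: 5.92
eef_pos: [511.9, -325.6, 140.6]
tcp_rot: [3.141, 0.0, 1.649]
contact_force: [0.9, -0.3, -0.5]
opening: 0.198
grasp_force: 39.8
```

Request:
play_rows([
  {"dp": [-0.9, 0.08, 0], "turn": [0, 0, 0], "fingers": 1},
  {"dp": [-0.9, 0, 0], "turn": [0, 0, 0], "fingers": 1},
  {"dp": [-0.4, 0, 0], "turn": [0, 0, 0], "fingers": 1},
  {"dp": [0, 0, 0], "turn": [0, 0, 0], "fingers": 1},
  {"dp": [0, 0, 0], "turn": [0, 0, 0], "fingers": 1},
])

```text
clock: 6.33
eef_pos: [521.7, -411.7, 140.0]
tcp_rot: [-3.141, -0.001, 1.648]
contact_force: [-0.7, 0.7, -0.9]
opening: 0.198
grasp_force: 39.8
```

```bash
python3 - <<'E'
from h import *
f=grab("wrist","w4",None,1.3); s=r.sense(); p=s["eef_pos"]; print(p,s["tcp_rot"][2],s["opening"],s["grasp_force"])
print([ (w2px(f,[p[0],p[1],z])*1.3).round() for z in(4,72)])
E
```

```text
[ 521.64239432 -410.6176981   140.03120699] 1.64887175327382 0.1941115738319955 39.79155242443085
[array([366., 256.]), array([366., 293.])]
```

View pics/w4.png

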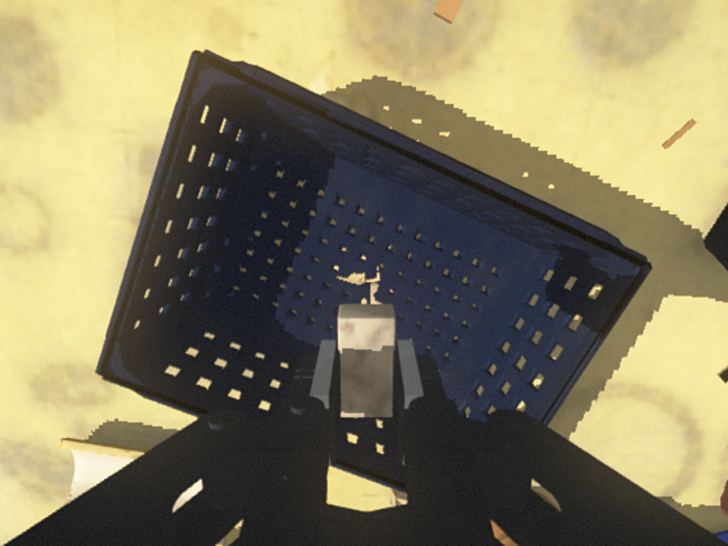

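Request:
play_rows([
  {"dp": [0, 0, 0.8], "turn": [0, 0, 0], "fingers": 1},
  {"dp": [0, 0, 0.8], "turn": [0, 0, 0], "fingers": 1},
  {"dp": [0, 0, 0.8], "turn": [0, 0, 0], "fingers": 1},
  {"dp": [0, 0, 0], "turn": [0, 0, 0], "fingers": 0.55},
  {"dp": [0, 0, 0], "turn": [0, 0, 0], "fingers": 0.55},
])

```text
clock: 6.8
eef_pos: [521.2, -409.1, 43.4]
tcp_rot: [-3.139, -0.003, 1.651]
contact_force: [0.6, 0.9, 1.4]
opening: 0.443
grasp_force: 0.0
```

Request:
play_rows([
  {"dp": [0, 0, 0], "turn": [0, 0, 0], "fingers": 0.55},
  {"dp": [0, 0, -0.8], "turn": [0, 0, 0], "fingers": 0.55},
  {"dp": [0, 0, -0.8], "turn": [0, 0, 0], "fingers": 0.55},
  {"dp": [0, 0, -0.8], "turn": [0, 0, 0], "fingers": 0.55},
  {"dp": [0, 0, -0.4], "turn": [0, 0, 1], "fingers": 0.55},
])

```text
clock: 7.22
eef_pos: [524.6, -412.8, 163.8]
tcp_rot: [3.135, 0.005, 1.547]
contact_force: [1.4, -0.1, 0.6]
opening: 0.446
grasp_force: 0.0
```

Request:
play_rows([
  {"dp": [0, 0, 0], "turn": [0, 0, 1], "fingers": 0.55},
  {"dp": [0, 0, 0], "turn": [0, 0, 1], "fingers": 0.55},
  {"dp": [0, 0, 0], "turn": [0, 0, 1], "fingers": 0.55},
  {"dp": [0, 0, 0], "turn": [0, 0, 1], "fingers": 0.55},
  {"dp": [0, 0, 0], "turn": [0, 0, 1], "fingers": 0.55},
])

```text
clock: 7.63
eef_pos: [523.2, -411.7, 159.9]
tcp_rot: [3.137, 0.0, 1.016]
contact_force: [-0.1, 0.1, -0.9]
opening: 0.446
grasp_force: 0.0
```

Request:
play_rows([
  {"dp": [0, 0, 0], "turn": [0, 0, 1], "fingers": 0.55},
  {"dp": [0, 0, 0], "turn": [0, 0, 0], "fingers": 0.55},
])

```text
clock: 7.8
eef_pos: [523.2, -411.7, 159.6]
tcp_rot: [3.138, 0.0, 0.912]
contact_force: [-0.0, -0.1, -0.2]
opening: 0.449
grasp_force: 0.0
```

```bash
cat >> h.py <<'E'
def to(x,y,z,yaw=None):
    "total tool-axis units to reach a world TCP point"
    p,Q=pose(); print("tcp",p.round(1),"yaw",r.sense()["tcp_rot"][2].round(3),"units",(Q.as_matrix().T@(np.array([x,y,z])-p)/40).round(3))
E
python3 - <<'E'
from h import *
to(569,-132,90); s=r.sense(); print(s["opening"])
E
```

```text
tcp [ 523.2 -411.7  159.6] yaw 0.912 units [ 6.231 -3.381  1.726]
0.44850818836478007
```

Request:
play_rows([
  {"dp": [0.78, -0.42, 0], "turn": [0, 0, 0], "fingers": 0.55},
  {"dp": [0.78, -0.42, 0], "turn": [0, 0, 0], "fingers": 0.55},
  {"dp": [0.78, -0.42, 0], "turn": [0, 0, 0], "fingers": 0.55},
  {"dp": [0.78, -0.42, 0], "turn": [0, 0, 0], "fingers": 0.55},
  {"dp": [0.78, -0.42, 0], "turn": [0, 0, 0], "fingers": 0.55},
])

```text
clock: 8.22
eef_pos: [551.2, -235.1, 158.6]
tcp_rot: [3.139, -0.001, 0.92]
contact_force: [0.7, -0.7, -0.9]
opening: 0.448
grasp_force: 0.0
```

Request:
play_rows([
  {"dp": [0.78, -0.42, 0], "turn": [0, 0, 0], "fingers": 0.55},
  {"dp": [0.78, -0.42, 0.6], "turn": [0, 0, 0], "fingers": 0.55},
  {"dp": [0.78, -0.42, 0.6], "turn": [0, 0, 0], "fingers": 0.55},
  {"dp": [0, 0, 0.53], "turn": [0, 0, 0], "fingers": 0.55},
  {"dp": [0, 0, 0], "turn": [0, 0, 0], "fingers": 0.55},
])

```text
clock: 8.63
eef_pos: [565.8, -130.9, 86.9]
tcp_rot: [-3.139, 0.001, 0.923]
contact_force: [-1.3, -0.1, 0.4]
opening: 0.448
grasp_force: 0.0
```

Request:
play_rows([
  {"dp": [0, 0, 0], "turn": [0, 0, 0], "fingers": 0.55},
  {"dp": [0, 0, 0], "turn": [0, 0, 0], "fingers": 0.55},
])

```text
clock: 8.8
eef_pos: [568.2, -134.2, 90.5]
tcp_rot: [3.139, -0.001, 0.918]
contact_force: [-0.7, 0.5, -0.4]
opening: 0.449
grasp_force: 0.0
```

```bash
python3 - <<'E'
from h import *
f=grab("wrist","w5",(150,130,410,330),2.5); s=r.sense(); p=s["eef_pos"]; print(p,s["tcp_rot"][2])
print([ (w2px(f,[p[0],p[1],z])-[150,130])*2.5 for z in(12,33)])
E
```

```text
[ 568.37434995 -134.51173427   90.64955827] 0.9167168534271259
[array([328.16300268, 230.09264207]), array([328.21359777, 258.74625708])]
```

View pics/w5.png

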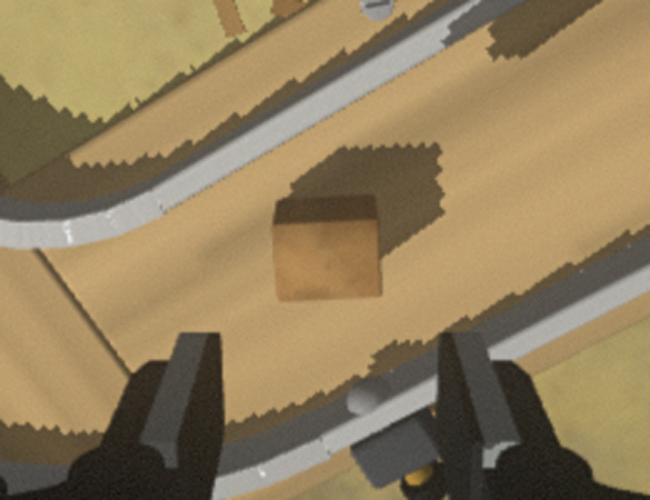

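Request:
play_rows([
  {"dp": [0, 0, 0.63], "turn": [0, 0, 0], "fingers": 0.55},
  {"dp": [0, 0, 0.63], "turn": [0, 0, 0], "fingers": 0.55},
  {"dp": [0, 0, 0.6], "turn": [0, 0, 0], "fingers": 0.55},
  {"dp": [0, 0, 0], "turn": [0, 0, 0], "fingers": 0.55},
  {"dp": [0, 0, 0], "turn": [0, 0, 0], "fingers": 0.55},
])

```text
clock: 9.27
eef_pos: [567.0, -134.2, 14.7]
tcp_rot: [-3.141, 0.0, 0.916]
contact_force: [0.3, 0.5, -0.3]
opening: 0.448
grasp_force: 0.0
```

Request:
play_rows([
  {"dp": [0, 0, 0], "turn": [0, 0, 0], "fingers": 1},
  {"dp": [0, 0, 0], "turn": [0, 0, 0], "fingers": 1},
  {"dp": [0, 0, 0], "turn": [0, 0, 0], "fingers": 1},
  {"dp": [0, 0, 0], "turn": [0, 0, 0], "fingers": 1},
  {"dp": [0, 0, -0.4], "turn": [0, 0, 0], "fingers": 1},
])

```text
clock: 9.68
eef_pos: [566.3, -133.2, 29.6]
tcp_rot: [-3.14, 0.001, 0.917]
contact_force: [-0.7, 0.2, 0.6]
opening: 0.296
grasp_force: 39.2
```

Request:
play_rows([
  {"dp": [0, 0, -0.8], "turn": [0, 0, 0], "fingers": 1},
  {"dp": [0, 0, -0.8], "turn": [0, 0, 0], "fingers": 1},
  {"dp": [0, 0, -0.8], "turn": [0, 0, 0], "fingers": 1},
  {"dp": [0, 0, -0.6], "turn": [0, 0, 0], "fingers": 1},
  {"dp": [0, 0, 0], "turn": [0, 0, 0], "fingers": 1},
])

```text
clock: 10.1
eef_pos: [570.5, -134.1, 156.6]
tcp_rot: [3.133, -0.004, 0.917]
contact_force: [0.9, -0.3, -0.0]
opening: 0.291
grasp_force: 39.2
```

```bash
python3 - <<'E'
from h import *
to(525,-415,150); s=r.sense(); print(s["opening"],s["grasp_force"])
E
```

```text
tcp [ 570.5 -134.1  156.6] yaw 0.917 units [-6.266  3.369  0.169]
0.29142953370100655 39.1968709230423
```

Request:
play_rows([
  {"dp": [-0.78, 0.42, 0], "turn": [0, 0, 0], "fingers": 1},
  {"dp": [-0.78, 0.42, 0], "turn": [0, 0, 0], "fingers": 1},
  {"dp": [-0.78, 0.42, 0], "turn": [0, 0, 0], "fingers": 1},
  {"dp": [-0.78, 0.42, 0], "turn": [0, 0, 0], "fingers": 1},
  {"dp": [-0.78, 0.42, 0], "turn": [0, 0, 0], "fingers": 1},
])

```text
clock: 10.52
eef_pos: [538.4, -309.7, 150.6]
tcp_rot: [3.141, -0.0, 0.917]
contact_force: [1.2, 0.8, 0.3]
opening: 0.295
grasp_force: 39.2
```

Request:
play_rows([
  {"dp": [-0.78, 0.42, 0], "turn": [0, 0, 0], "fingers": 1},
  {"dp": [-0.78, 0.42, 0], "turn": [0, 0, 0], "fingers": 1},
  {"dp": [-0.78, 0.42, 0], "turn": [0, 0, 0], "fingers": 1},
  {"dp": [0, 0, 0], "turn": [0, 0, 0], "fingers": 1},
  {"dp": [0, 0, 0.8], "turn": [0, 0, 0], "fingers": 1},
])

```text
clock: 10.93
eef_pos: [524.6, -417.8, 123.7]
tcp_rot: [3.131, 0.0, 0.914]
contact_force: [1.2, -1.1, 0.7]
opening: 0.296
grasp_force: 39.3
```

Request:
play_rows([
  {"dp": [0, 0, 0.8], "turn": [0, 0, 0], "fingers": 1},
  {"dp": [0, 0, 0.8], "turn": [0, 0, 0], "fingers": 1},
  {"dp": [0, 0, 0], "turn": [0, 0, 0], "fingers": 0.3},
  {"dp": [0, 0, 0], "turn": [0, 0, 0], "fingers": 0.3},
  {"dp": [0, 0, 0], "turn": [0, 0, 0], "fingers": 0.3},
])

```text
clock: 11.35
eef_pos: [522.8, -413.5, 55.8]
tcp_rot: [3.14, 0.0, 0.917]
contact_force: [0.1, -0.5, 1.1]
opening: 0.695
grasp_force: 0.0
```

Request:
play_rows([
  {"dp": [0, 0, -0.9], "turn": [0, 0, 0], "fingers": 0.3},
  {"dp": [0, 0, -0.9], "turn": [0, 0, 0], "fingers": 0.3},
  {"dp": [0, 0, -0.9], "turn": [0, 0, 0], "fingers": 0.3},
  {"dp": [0, 0, -0.9], "turn": [0, 0, 0], "fingers": 0.3},
  {"dp": [0, 0, 0], "turn": [0, 0, 0], "fingers": 0.3},
])

```text
clock: 11.77
eef_pos: [526.1, -416.1, 209.7]
tcp_rot: [3.126, 0.0, 0.917]
contact_force: [0.7, -0.6, 0.4]
opening: 0.702
grasp_force: 0.0
```

```bash
python3 - <<'E'
from h import *
f=grab("wrist"); t=grab("top"); a=f["pixels"][:, :, ::-1]; b=cv2.resize(t["pixels"][180:320,80:360,::-1],(560,280))
cv2.imwrite("pics/m1.png",np.vstack([a[:300],b])); to(0,0,0); print(r.sense()["opening"])
E
```

```text
tcp [ 523.6 -414.3  203.1] yaw 0.917 units [  0.257 -16.727   4.948]
0.7002194906818734
```

View pics/m1.png

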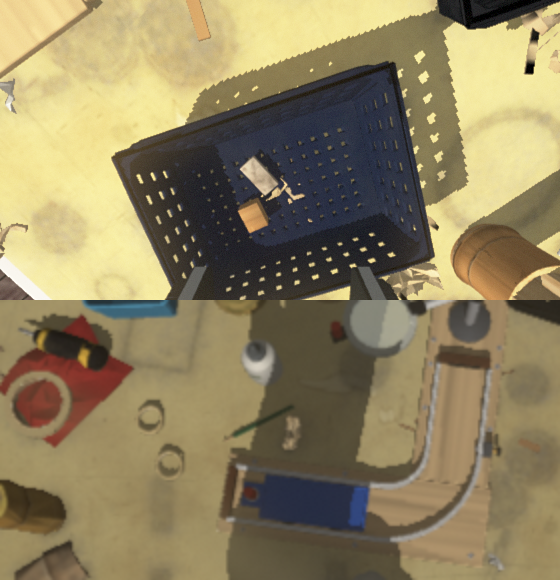

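Request:
play_rows([
  {"dp": [0, 0, 0], "turn": [0, 0, 1], "fingers": 0.2},
  {"dp": [0, 0, 0], "turn": [0, 0, 1], "fingers": 0.2},
  {"dp": [0, 0, 0], "turn": [0, 0, 1], "fingers": 0.2},
  {"dp": [0, 0, 0], "turn": [0, 0, 1], "fingers": 0.2},
  {"dp": [0, 0, 0], "turn": [0, 0, 1], "fingers": 0.2},
])

```text
clock: 12.28
eef_pos: [521.6, -412.7, 197.9]
tcp_rot: [-3.141, 0.0, 0.388]
contact_force: [0.3, -0.7, -0.4]
opening: 0.801
grasp_force: 0.0
```

Request:
play_rows([
  {"dp": [0, 0, 0], "turn": [0, 0, 1], "fingers": 0.2},
  {"dp": [0, 0, 0], "turn": [0, 0, 1], "fingers": 0.2},
  {"dp": [0, 0, 0], "turn": [0, 0, 1], "fingers": 0.2},
  {"dp": [0, 0, 0], "turn": [0, 0, 1], "fingers": 0.2},
  {"dp": [0, 0, 0], "turn": [0, 0, 0.94], "fingers": 0.2},
])

```text
clock: 12.7
eef_pos: [521.5, -412.7, 197.8]
tcp_rot: [-3.141, 0.001, -0.129]
contact_force: [-0.4, -0.3, 0.7]
opening: 0.795
grasp_force: 0.0
```

Request:
play_rows([
  {"dp": [-0.3, -0.88, 0], "turn": [0, 0, 0], "fingers": 0.2},
  {"dp": [-0.3, -0.88, 0], "turn": [0, 0, 0], "fingers": 0.2},
  {"dp": [-0.3, -0.88, 0], "turn": [0, 0, 0], "fingers": 0.2},
  {"dp": [-0.3, -0.88, 0], "turn": [0, 0, 0], "fingers": 0.2},
  {"dp": [-0.3, -0.88, 0], "turn": [0, 0, 0], "fingers": 0.2},
])

```text
clock: 13.12
eef_pos: [483.0, -229.3, 197.8]
tcp_rot: [-3.141, 0.001, -0.125]
contact_force: [0.6, 0.0, 0.9]
opening: 0.798
grasp_force: 0.0
```

Request:
play_rows([
  {"dp": [-0.3, -0.88, 0], "turn": [0, 0, 0], "fingers": 0.2},
  {"dp": [-0.3, -0.88, 0], "turn": [0, 0, 0], "fingers": 0.2},
  {"dp": [-0.3, -0.88, 0], "turn": [0, 0, 0], "fingers": 0.2},
  {"dp": [-0.3, -0.88, 0], "turn": [0, 0, 0], "fingers": 0.2},
  {"dp": [-0.3, -0.88, 0], "turn": [0, 0, 0], "fingers": 0.2},
])

```text
clock: 13.53
eef_pos: [445.3, -47.3, 198.1]
tcp_rot: [-3.142, 0.0, -0.125]
contact_force: [0.9, 0.2, -0.7]
opening: 0.798
grasp_force: 0.0
```

Request:
play_rows([
  {"dp": [0.06, -0.92, 0], "turn": [0, 0, 0], "fingers": 0.2},
  {"dp": [0.06, -0.92, 0], "turn": [0, 0, 0], "fingers": 0.2},
  {"dp": [0.06, -0.92, 0], "turn": [0, 0, 0], "fingers": 0.2},
  {"dp": [0.06, -0.92, 0], "turn": [0, 0, 0], "fingers": 0.2},
  {"dp": [0.06, -0.92, 0], "turn": [0, 0, 0], "fingers": 0.2},
])

```text
clock: 13.95
eef_pos: [480.7, 134.0, 198.2]
tcp_rot: [3.142, 0.0, -0.124]
contact_force: [0.9, -0.7, -0.3]
opening: 0.802
grasp_force: 0.0
```

Request:
play_rows([
  {"dp": [0.06, -0.92, 0.2], "turn": [0, 0, 0], "fingers": 0.2},
  {"dp": [0.06, -0.92, 0.2], "turn": [0, 0, 0], "fingers": 0.2},
  {"dp": [0.06, -0.92, 0.2], "turn": [0, 0, 0], "fingers": 0.2},
  {"dp": [0.06, -0.92, 0.2], "turn": [0, 0, 0], "fingers": 0.2},
  {"dp": [0, 0, 0], "turn": [0, 0, 0], "fingers": 0.2},
])

```text
clock: 14.37
eef_pos: [509.1, 282.3, 164.7]
tcp_rot: [-3.14, 0.0, -0.122]
contact_force: [-1.0, -1.8, -0.2]
opening: 0.8
grasp_force: 0.0
```

Request:
play_rows([
  {"dp": [0, 0, 0], "turn": [0, 0, 0], "fingers": 0.2},
  {"dp": [0, 0, 0], "turn": [0, 0, 0], "fingers": 0.2},
  {"dp": [0, 0, 0], "turn": [0, 0, 0], "fingers": 0.2},
])

```text
clock: 14.62
eef_pos: [508.6, 275.9, 166.2]
tcp_rot: [3.141, 0.0, -0.125]
contact_force: [-0.6, -0.6, 0.4]
opening: 0.8
grasp_force: 0.0
```

```bash
python3 - <<'E'
from h import *
f=grab("wrist","w6",None,1.2); to(522,297,60)
for c in ((522,297,6),(590,331,6)): print((w2px(f,c)*1.2).round())
E
```

```text
tcp [508.8 275.8 166.4] yaw -0.125 units [ 0.262 -0.567  2.66 ]
[307. 215.]
[243. 125.]
```

View pics/w6.png

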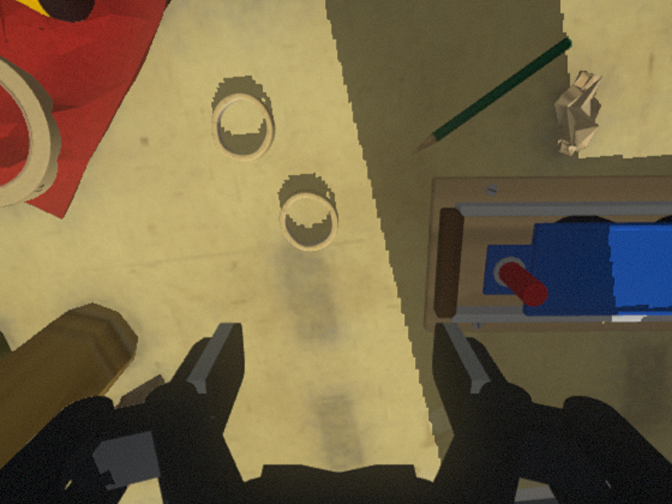

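```bash
python3 - <<'E'
from h import *
f=r.grab_frame("wrist"); g=f["pixels"][:,:,::-1]; w=cv2.resize(cv2.imread("pics/w6.png"),(560,420),interpolation=cv2.INTER_AREA)
t=w[80:220,160:300]; _,m,_,l=cv2.minMaxLoc(cv2.matchTemplate(g,t,cv2.TM_CCOEFF_NORMED)); print(m,l[0]-160,l[1]-80)
c=lambda u,v,z:px2w(f,u/1.2+l[0]-160,v/1.2+l[1]-80,z)[:2].round(1)
print("r2",c(309,221,10),"r1",c(242,127,10))
print("post top",c(535,292,78),"base",c(511,272,36))
print("tray rear edge",c(536,228,39),c(531,312,39),"end blk",c(462,210,25),c(457,318,25))
im=cv2.cvtColor(g,cv2.COLOR_BGR2HSV)
for x,y in((258,184),(204,106)): print(im[y-24:y+26:6,x].tolist())
E
```

```text
0.9873163104057312 0 0
r2 [518.7 295.6] r1 [588.9 331.1]
post top [474.8 162.7] base [471.6 160.6]
tray rear edge [501.9 145.4] [441.  147.9] end blk [516.6 189.4] [435.5 196.1]
[[22, 108, 113], [22, 109, 191], [23, 114, 186], [23, 110, 185], [22, 108, 182], [23, 105, 109], [23, 109, 103], [22, 95, 97], [21, 109, 206]]
[[21, 103, 205], [24, 105, 195], [24, 104, 196], [24, 106, 197], [23, 105, 197], [23, 104, 113], [24, 101, 109], [25, 110, 107], [21, 109, 178]]
```

Request:
play_rows([
  {"dp": [0.07, -0.18, 0.8], "turn": [0, 0, 0], "fingers": 0.2},
  {"dp": [0.07, -0.18, 0.8], "turn": [0, 0, 0], "fingers": 0.2},
  {"dp": [0.07, -0.18, 0.8], "turn": [0, 0, 0], "fingers": 0.2},
  {"dp": [0, 0, 0.6], "turn": [0, 0, 0], "fingers": 0.2},
  {"dp": [0, 0, 0], "turn": [0, 0, 0], "fingers": 0.2},
])

```text
clock: 15.13
eef_pos: [517.4, 295.1, 42.0]
tcp_rot: [3.137, 0.006, -0.125]
contact_force: [-1.8, -0.8, -0.6]
opening: 0.802
grasp_force: 0.0
```

Request:
play_rows([
  {"dp": [0, 0, 0.5], "turn": [0, 0, 0], "fingers": 0.2},
  {"dp": [0, 0, 0.4], "turn": [0, 0, 0], "fingers": 0.2},
  {"dp": [0, 0, 0.23], "turn": [0, 0, 0], "fingers": 0.2},
  {"dp": [0, 0, 0], "turn": [0, 0, 0], "fingers": 0.2},
  {"dp": [0, 0, 0], "turn": [0, 0, 0], "fingers": 0.2},
])

```text
clock: 15.55
eef_pos: [520.4, 297.1, 1.9]
tcp_rot: [-3.141, -0.0, -0.125]
contact_force: [-0.3, -0.0, 0.2]
opening: 0.799
grasp_force: 0.0
```

Request:
play_rows([
  {"dp": [0, 0, 0], "turn": [0, 0, 0], "fingers": 1},
  {"dp": [0, 0, 0], "turn": [0, 0, 0], "fingers": 1},
  {"dp": [0, 0, 0], "turn": [0, 0, 0], "fingers": 1},
  {"dp": [0, 0, 0], "turn": [0, 0, 0], "fingers": 1},
  {"dp": [0, 0, 0], "turn": [0, 0, 0], "fingers": 1},
], force=30)

```text
clock: 15.97
eef_pos: [520.8, 297.7, 2.5]
tcp_rot: [-3.141, -0.002, -0.124]
contact_force: [-1.6, -1.6, 7.4]
opening: 0.48
grasp_force: 29.5
```

```bash
python3 - <<'E'
from h import *
s=r.sense(); to(463+4.5,67.7+36,100); print(s["opening"],s["grasp_force"],s["contact_force"])
E
```

```text
tcp [520.8 297.7   2.5] yaw -0.124 units [-0.718  4.976 -2.443]
0.4796879149865707 29.539503747582785 [-1.60934206 -1.62679951  7.40275188]
```

Request:
play_rows([
  {"dp": [0, 0, -0.6], "turn": [0, 0, 0], "fingers": 1},
  {"dp": [0, 0, -0.9], "turn": [0, 0, 0], "fingers": 1},
  {"dp": [0, 0, -0.9], "turn": [0, 0, 0], "fingers": 1},
  {"dp": [0, 0.2, -0.6], "turn": [0, 0, 0], "fingers": 1},
  {"dp": [-0.1, 0.6, 0], "turn": [0, 0, 0], "fingers": 1},
])

```text
clock: 16.38
eef_pos: [516.6, 269.7, 127.6]
tcp_rot: [-3.134, -0.01, -0.123]
contact_force: [1.8, 0.3, 0.2]
opening: 0.476
grasp_force: 30.8
```

Request:
play_rows([
  {"dp": [-0.15, 0.9, 0], "turn": [0, 0, 0], "fingers": 1},
  {"dp": [-0.15, 0.9, 0], "turn": [0, 0, 0], "fingers": 1},
  {"dp": [-0.15, 0.9, 0], "turn": [0, 0, 0], "fingers": 1},
  {"dp": [-0.15, 0.9, 0], "turn": [0, 0, 0], "fingers": 1},
  {"dp": [-0.02, 0.55, 0], "turn": [0, 0, 0], "fingers": 1},
])

```text
clock: 16.8
eef_pos: [464.8, 102.0, 121.5]
tcp_rot: [3.141, 0.001, -0.124]
contact_force: [0.9, -0.3, -0.0]
opening: 0.477
grasp_force: 30.8
```

Request:
play_rows([
  {"dp": [0, 0, 0], "turn": [0, 0, 0], "fingers": 1},
  {"dp": [0, 0, 0], "turn": [0, 0, 0], "fingers": 1},
  {"dp": [0, 0, 0], "turn": [0, 0, 0], "fingers": 1},
  {"dp": [0, 0, 0], "turn": [0, 0, 0], "fingers": 1},
])

```text
clock: 17.13
eef_pos: [467.5, 105.3, 121.4]
tcp_rot: [-3.141, -0.001, -0.124]
contact_force: [-0.3, 0.1, -0.1]
opening: 0.477
grasp_force: 30.8
```

```bash
python3 - <<'E'
from h import *
f=grab("wrist","w7",None,1.2); to(467.1,100.4,70); s=r.sense(); p=s["eef_pos"]; print(s["opening"],s["grasp_force"]); print([(w2px(f,[*p[:2],z])*1.2).round() for z in (36,100)])
print([(w2px(f,[463+.1237*t,67.7+.9923*t,39])*1.2).round() for t in (-77,0,77)])
E
```

```text
tcp [467.4 105.3 121.2] yaw -0.123 units [0.008 0.124 1.28 ]
0.4743543954386125 30.786341450584587
[array([338., 263.]), array([338., 312.])]
[array([542., 264.]), array([405., 264.]), array([268., 264.])]
```

View pics/w7.png

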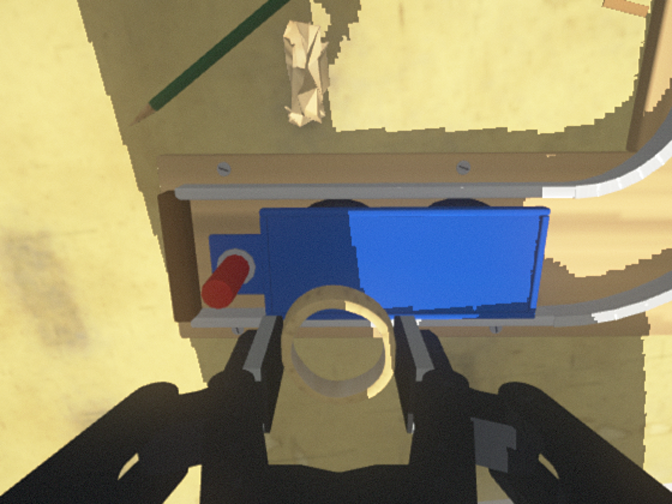

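Request:
play_rows([
  {"dp": [0, 0.124, 0.6], "turn": [0, 0, 0], "fingers": 1},
  {"dp": [0, 0, 0.6], "turn": [0, 0, 0], "fingers": 1},
  {"dp": [0, 0, 0.5], "turn": [0, 0, 0], "fingers": 1},
  {"dp": [0, 0, 0.32], "turn": [0, 0, 0], "fingers": 1},
  {"dp": [0, 0, 0], "turn": [0, 0, 0], "fingers": 1},
])

```text
clock: 17.6
eef_pos: [465.5, 100.2, 38.1]
tcp_rot: [3.141, 0.002, -0.123]
contact_force: [-0.2, 0.3, -0.5]
opening: 0.476
grasp_force: 35.8
```

Request:
play_rows([
  {"dp": [0, 0, 0], "turn": [0, 0, 0], "fingers": 1},
  {"dp": [0, 0, 0], "turn": [0, 0, 0], "fingers": 1},
  {"dp": [0, 0, 0], "turn": [0, 0, 0], "fingers": 1},
])

```text
clock: 17.85
eef_pos: [466.7, 100.0, 40.7]
tcp_rot: [-3.141, -0.001, -0.124]
contact_force: [-0.2, -0.3, -1.0]
opening: 0.478
grasp_force: 35.8
```

Request:
play_rows([
  {"dp": [0, 0, 0.05], "turn": [0, 0, 0], "fingers": 1},
  {"dp": [0, 0, 0], "turn": [0, 0, 0], "fingers": 0.43},
  {"dp": [0, 0, 0], "turn": [0, 0, 0], "fingers": 0.43},
  {"dp": [0, 0, 0], "turn": [0, 0, 0], "fingers": 0.43},
  {"dp": [0, 0, -0.3], "turn": [0, 0, 0], "fingers": 0.43},
])

```text
clock: 18.27
eef_pos: [465.0, 99.3, 49.1]
tcp_rot: [3.141, 0.002, -0.124]
contact_force: [-1.7, -0.0, -0.6]
opening: 0.566
grasp_force: 0.0
```

Request:
play_rows([
  {"dp": [0, 0, -0.8], "turn": [0, 0, 0], "fingers": 0.4},
  {"dp": [0, 0, -0.8], "turn": [0, 0, 0], "fingers": 0.2},
  {"dp": [0, 0, -0.5], "turn": [0, 0, 0], "fingers": 0.2},
  {"dp": [0, 0, 0], "turn": [0, 0, 0], "fingers": 0.2},
  {"dp": [0, 0, 0], "turn": [0, 0, 0], "fingers": 0.2},
])

```text
clock: 18.68
eef_pos: [467.1, 99.7, 135.3]
tcp_rot: [-3.141, -0.003, -0.124]
contact_force: [0.4, -0.1, 0.2]
opening: 0.803
grasp_force: 0.0
```

```bash
python3 - <<'E'
from h import *
to(589,331,100); t=grab("top"); f=grab("wrist")
a=cv2.resize(f["pixels"][130:330,100:480,::-1],(570,300)); b=cv2.resize(t["pixels"][180:310,120:310,::-1],None,fx=2.3,fy=2.3)
b=cv2.copyMakeBorder(b,0,0,0,570-b.shape[1],0); cv2.imwrite("pics/m2.png",np.vstack([a,b]))
E
```

```text
tcp [467.1  99.7 135.3] yaw -0.124 units [ 2.305 -6.116  0.895]
```

View pics/m2.png

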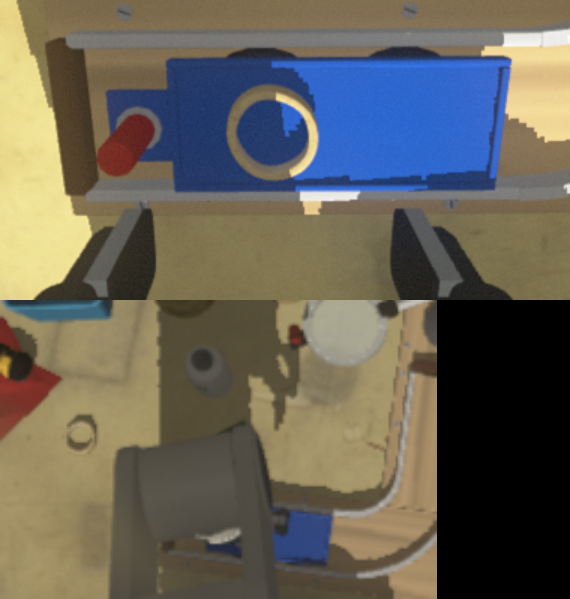

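Request:
play_rows([
  {"dp": [0.29, -0.765, 0], "turn": [0, 0, 0], "fingers": 0.2},
  {"dp": [0.29, -0.765, 0], "turn": [0, 0, 0], "fingers": 0.2},
  {"dp": [0.29, -0.765, 0], "turn": [0, 0, 0], "fingers": 0.2},
  {"dp": [0.29, -0.765, 0], "turn": [0, 0, 0], "fingers": 0.2},
  {"dp": [0.29, -0.765, 0], "turn": [0, 0, 0], "fingers": 0.2},
])

```text
clock: 19.2
eef_pos: [542.4, 245.2, 132.3]
tcp_rot: [3.14, 0.002, -0.124]
contact_force: [0.4, -0.8, -0.9]
opening: 0.8
grasp_force: 0.0
```

Request:
play_rows([
  {"dp": [0.29, -0.765, 0], "turn": [0, 0, 0], "fingers": 0.2},
  {"dp": [0.29, -0.765, 0.5], "turn": [0, 0, 0], "fingers": 0.2},
  {"dp": [0.28, -0.765, 0.8], "turn": [0, 0, 0], "fingers": 0.2},
  {"dp": [0, 0, 0.7], "turn": [0, 0, 0], "fingers": 0.2},
  {"dp": [0, 0, 0], "turn": [0, 0, 0], "fingers": 0.2},
])

```text
clock: 19.62
eef_pos: [582.9, 327.5, 49.3]
tcp_rot: [3.135, 0.009, -0.123]
contact_force: [-2.0, -2.2, -1.2]
opening: 0.797
grasp_force: 0.0
```

Request:
play_rows([
  {"dp": [0, 0, 0], "turn": [0, 0, 0], "fingers": 0.2},
  {"dp": [0, 0, 0], "turn": [0, 0, 0], "fingers": 0.2},
  {"dp": [0, 0, 0], "turn": [0, 0, 0], "fingers": 0.2},
])

```text
clock: 19.87
eef_pos: [587.6, 328.0, 58.5]
tcp_rot: [-3.141, -0.001, -0.125]
contact_force: [-0.2, 0.1, 0.6]
opening: 0.797
grasp_force: 0.0
```

```bash
python3 - <<'E'
from h import *
f=grab("wrist"); to(589,331,1.5)
u,v=w2px(f,(589,331,10)).round().astype(int); print(u,v)
im=f["pixels"][:,:,::-1][max(0,v-80):v+80,u-80:u+80]; cv2.imwrite("pics/r1.png",cv2.resize(im,None,fx=3,fy=3)); print(px2w(f,u,v,10))
E
```

```text
tcp [587.8 328.2  58.8] yaw -0.125 units [ 0.019 -0.072  1.432]
276 238
[588.74584698 331.19830837  10.        ]
```

View pics/r1.png

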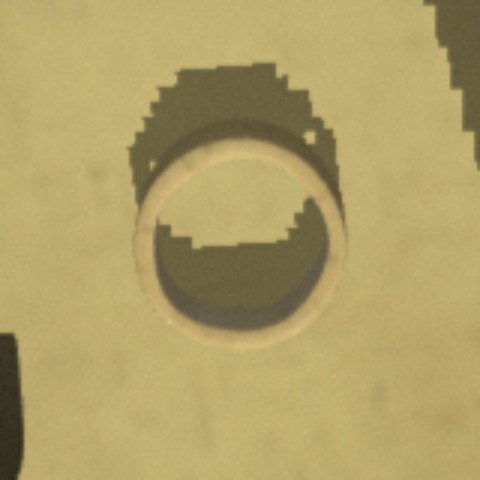

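Request:
play_rows([
  {"dp": [0.02, -0.07, 0.6], "turn": [0, 0, 0], "fingers": 0.2},
  {"dp": [0, 0, 0.5], "turn": [0, 0, 0], "fingers": 0.2},
  {"dp": [0, 0, 0.32], "turn": [0, 0, 0], "fingers": 0.2},
  {"dp": [0, 0, 0], "turn": [0, 0, 0], "fingers": 0.2},
  {"dp": [0, 0, 0], "turn": [0, 0, 0], "fingers": 0.2},
])

```text
clock: 20.33
eef_pos: [588.1, 330.8, 0.6]
tcp_rot: [3.141, 0.0, -0.125]
contact_force: [-0.7, 1.1, 0.8]
opening: 0.803
grasp_force: 0.0
```

Request:
play_rows([
  {"dp": [0, 0, 0], "turn": [0, 0, 0], "fingers": 1},
  {"dp": [0, 0, 0], "turn": [0, 0, 0], "fingers": 1},
  {"dp": [0, 0, 0], "turn": [0, 0, 0], "fingers": 1},
  {"dp": [0, 0, 0], "turn": [0, 0, 0], "fingers": 1},
  {"dp": [0, 0, 0], "turn": [0, 0, 0], "fingers": 1},
], force=30)

```text
clock: 20.75
eef_pos: [589.0, 331.6, 1.9]
tcp_rot: [-3.14, -0.002, -0.124]
contact_force: [-0.3, 0.1, 5.1]
opening: 0.465
grasp_force: 29.8
```

Request:
play_rows([
  {"dp": [0, 0, -0.6], "turn": [0, 0, 0], "fingers": 1},
  {"dp": [0, 0, -0.9], "turn": [0, 0, 0], "fingers": 1},
  {"dp": [0, 0, -0.9], "turn": [0, 0, 0], "fingers": 1},
  {"dp": [0, 0.2, -0.7], "turn": [0, 0, 0], "fingers": 1},
  {"dp": [-0.2, 0.6, 0], "turn": [0, 0, 0], "fingers": 1},
])

```text
clock: 21.17
eef_pos: [581.5, 304.3, 132.1]
tcp_rot: [-3.133, -0.011, -0.123]
contact_force: [0.9, -0.2, 0.4]
opening: 0.463
grasp_force: 30.7
```

Request:
play_rows([
  {"dp": [-0.26, 0.87, 0], "turn": [0, 0, 0], "fingers": 1},
  {"dp": [-0.26, 0.87, 0], "turn": [0, 0, 0], "fingers": 1},
  {"dp": [-0.26, 0.87, 0], "turn": [0, 0, 0], "fingers": 1},
  {"dp": [-0.26, 0.87, 0], "turn": [0, 0, 0], "fingers": 1},
  {"dp": [-0.26, 0.87, 0], "turn": [0, 0, 0], "fingers": 1},
])

```text
clock: 21.58
eef_pos: [502.4, 132.9, 125.1]
tcp_rot: [-3.141, -0.002, -0.124]
contact_force: [0.3, -0.1, -0.8]
opening: 0.465
grasp_force: 30.7
```

Request:
play_rows([
  {"dp": [-0.26, 0.87, 0], "turn": [0, 0, 0], "fingers": 1},
  {"dp": [-0.26, 0.87, 0], "turn": [0, 0, 0], "fingers": 1},
  {"dp": [-0.26, 0.85, 0], "turn": [0, 0, 0], "fingers": 1},
  {"dp": [0, 0, 0], "turn": [0, 0, 0], "fingers": 1},
  {"dp": [0, 0, 0], "turn": [0, 0, 0], "fingers": 1},
])

```text
clock: 22.0
eef_pos: [459.0, 33.9, 125.0]
tcp_rot: [-3.141, -0.001, -0.127]
contact_force: [0.1, 0.7, -0.4]
opening: 0.466
grasp_force: 30.7
```

Request:
play_rows([
  {"dp": [0, 0, 0], "turn": [0, 0, 0], "fingers": 1},
  {"dp": [0, 0, 0], "turn": [0, 0, 0], "fingers": 1},
  {"dp": [0, 0, 0], "turn": [0, 0, 0], "fingers": 1},
])

```text
clock: 22.25
eef_pos: [459.9, 36.1, 124.4]
tcp_rot: [-3.141, -0.001, -0.123]
contact_force: [0.2, 0.0, -0.2]
opening: 0.467
grasp_force: 30.7
```

```bash
python3 - <<'E'
from h import *
f=grab("wrist","w8",None,1.2); to(458.9,35,39.5); s=r.sense(); print(s["opening"],s["grasp_force"])
print(w2px(f,(463,67.7,39))*1.2)
E
```

```text
tcp [459.8  36.1 124.3] yaw -0.123 units [-0.019  0.03   2.119]
0.4659482942034528 30.731696602779266
[282.29801898 263.92773492]
```

Request:
play_rows([
  {"dp": [-0.02, 0.03, 0.6], "turn": [0, 0, 0], "fingers": 1},
  {"dp": [0, 0, 0.6], "turn": [0, 0, 0], "fingers": 1},
  {"dp": [0, 0, 0.5], "turn": [0, 0, 0], "fingers": 1},
  {"dp": [0, 0, 0.4], "turn": [0, 0, 0], "fingers": 1},
  {"dp": [0, 0, 0], "turn": [0, 0, 0], "fingers": 1},
])

```text
clock: 22.72
eef_pos: [457.3, 34.7, 37.9]
tcp_rot: [3.141, 0.003, -0.123]
contact_force: [-1.1, -0.0, 0.4]
opening: 0.465
grasp_force: 34.7
```

Request:
play_rows([
  {"dp": [0, 0, 0], "turn": [0, 0, 0], "fingers": 1},
  {"dp": [0, 0, 0.04], "turn": [0, 0, 0], "fingers": 1},
  {"dp": [0, 0, 0], "turn": [0, 0, 0], "fingers": 1},
])

```text
clock: 22.97
eef_pos: [458.8, 34.4, 39.1]
tcp_rot: [-3.141, -0.001, -0.124]
contact_force: [0.2, 0.1, -0.4]
opening: 0.466
grasp_force: 34.7
```

Request:
play_rows([
  {"dp": [0, 0, 0], "turn": [0, 0, 0], "fingers": 0.45},
  {"dp": [0, 0, 0], "turn": [0, 0, 0], "fingers": 0.45},
  {"dp": [0, 0, 0], "turn": [0, 0, 0], "fingers": 0.45},
  {"dp": [0, 0, -0.3], "turn": [0, 0, 0], "fingers": 0.45},
  {"dp": [0, 0, -0.8], "turn": [0, 0, 0], "fingers": 0.45},
])

```text
clock: 23.38
eef_pos: [455.8, 33.9, 80.5]
tcp_rot: [3.14, 0.006, -0.124]
contact_force: [0.7, -0.4, 0.1]
opening: 0.552
grasp_force: 0.0
```

Request:
play_rows([
  {"dp": [0, 0, -0.8], "turn": [0, 0, 0], "fingers": 0.45},
  {"dp": [0, 0, -0.8], "turn": [0, 0, 0], "fingers": 0.45},
  {"dp": [0, 0, 0], "turn": [0, 0, 0], "fingers": 0.45},
  {"dp": [0, 0, 0], "turn": [0, 0, 0], "fingers": 0.45},
  {"dp": [0, 0, 0], "turn": [0, 0, 0], "fingers": 0.45},
])

```text
clock: 23.8
eef_pos: [458.0, 34.1, 146.5]
tcp_rot: [-3.142, -0.0, -0.124]
contact_force: [-0.6, -0.9, 0.5]
opening: 0.55
grasp_force: 0.0
```

```bash
python3 - <<'E'
from h import *
to(474,161,90); f=grab("wrist","w9",None,1.2); print((w2px(f,(474,161,36))*1.2).round(),(w2px(f,(463,67.7,39))*1.2).round())
print(r.sense()["qpos"])
E
```

```text
tcp [458.   34.1 146.5] yaw -0.124 units [ 2.000e-03 -3.198e+00  1.414e+00]
[134. 249.] [283. 250.]
[ 7.10213426e-02  2.07246178e-01  2.05819562e+00 -2.03880818e-05
  8.77363430e-01  1.76619031e+00]
```

View pics/w9.png

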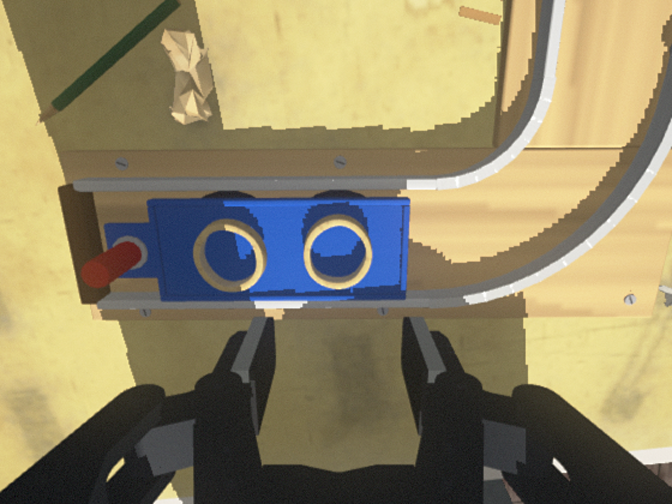

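Request:
play_rows([
  {"dp": [0, 0, 0], "turn": [0, 0, -0.94], "fingers": 0.58},
  {"dp": [0, 0, 0], "turn": [0, 0, -0.94], "fingers": 0.58},
  {"dp": [0, 0, 0], "turn": [0, 0, -0.94], "fingers": 0.58},
  {"dp": [0, 0, 0], "turn": [0, 0, -0.94], "fingers": 0.58},
  {"dp": [0, 0, 0], "turn": [0, 0, -0.94], "fingers": 0.58},
])

```text
clock: 24.27
eef_pos: [457.2, 34.0, 145.1]
tcp_rot: [-3.141, 0.003, 0.373]
contact_force: [-0.7, 0.2, -0.4]
opening: 0.418
grasp_force: 0.0
```

Request:
play_rows([
  {"dp": [0, 0, 0], "turn": [0, 0, -0.94], "fingers": 0.58},
  {"dp": [0, 0, 0], "turn": [0, 0, -0.94], "fingers": 0.58},
  {"dp": [0, 0, 0], "turn": [0, 0, -0.94], "fingers": 0.58},
  {"dp": [0, 0, 0], "turn": [0, 0, 0], "fingers": 0.58},
  {"dp": [0, 0, 0], "turn": [0, 0, 0], "fingers": 0.58},
])

```text
clock: 24.68
eef_pos: [457.5, 34.1, 145.5]
tcp_rot: [-3.14, 0.002, 0.66]
contact_force: [0.4, 0.5, -0.6]
opening: 0.419
grasp_force: 0.0
```

```bash
python3 - <<'E'
from h import *
to(474,162.5,146); to(474,162.5,50)
E
```

```text
tcp [457.5  34.1 145.5] yaw 0.66 units [ 2.295 -2.283 -0.015]
tcp [457.5  34.1 145.5] yaw 0.66 units [ 2.299 -2.28   2.385]
```

Request:
play_rows([
  {"dp": [0.46, -0.456, 0], "turn": [0, 0, 0], "fingers": 0.58},
  {"dp": [0.46, -0.456, 0], "turn": [0, 0, 0], "fingers": 0.58},
  {"dp": [0.46, -0.456, 0], "turn": [0, 0, 0], "fingers": 0.58},
  {"dp": [0.46, -0.456, 0], "turn": [0, 0, 0], "fingers": 0.58},
  {"dp": [0.46, -0.456, 0], "turn": [0, 0, 0], "fingers": 0.58},
])

```text
clock: 25.1
eef_pos: [474.3, 163.7, 145.9]
tcp_rot: [-3.141, 0.001, 0.659]
contact_force: [0.4, -0.4, 0.1]
opening: 0.419
grasp_force: 0.0
```

Request:
play_rows([
  {"dp": [0, 0, 0.3], "turn": [0, 0, 0], "fingers": 0.58},
  {"dp": [0, 0, 0], "turn": [0, 0, 0], "fingers": 0.58},
  {"dp": [0, 0, 0], "turn": [0, 0, 0], "fingers": 0.58},
  {"dp": [0, 0, 0], "turn": [0, 0, 0], "fingers": 0.58},
])

```text
clock: 25.43
eef_pos: [474.2, 162.0, 134.3]
tcp_rot: [-3.141, 0.001, 0.661]
contact_force: [0.6, -1.0, -0.3]
opening: 0.417
grasp_force: 0.0
```

```bash
python3 - <<'E'
from h import *
f=grab("wrist","w10")
im=cv2.cvtColor(f["pixels"],cv2.COLOR_RGB2HSV); m=((im[...,0]<8)|(im[...,0]>172))&(im[...,1]>150)&(im[...,2]>60)
n,l,s,c=cv2.connectedComponentsWithStats(m.astype(np.uint8))
for i in range(1,n):
    if s[i,4]>60: print(s[i].tolist(),c[i].round(1))
print("expect",[w2px(f,(474,162.5,z)).round(1) for z in(36,57,78)]); to(474,162.5,50)
E
```

```text
[267, 205, 24, 41, 817] [278.9 225.5]
expect [array([280.6, 212.3]), array([280.5, 222.1]), array([280.3, 233.7])]
tcp [474.5 162.  134.6] yaw 0.661 units [-1.000e-03 -1.700e-02  2.115e+00]
```

Request:
play_rows([
  {"dp": [0, -0.02, 0.6], "turn": [0, 0, 0], "fingers": 0.58},
  {"dp": [0, 0, 0.6], "turn": [0, 0, 0], "fingers": 0.58},
  {"dp": [0, 0, 0.5], "turn": [0, 0, 0], "fingers": 0.58},
  {"dp": [0, 0, 0.4], "turn": [0, 0, 0], "fingers": 0.58},
  {"dp": [0, 0, 0], "turn": [0, 0, 0], "fingers": 0.58},
])

```text
clock: 25.9
eef_pos: [472.4, 162.0, 48.4]
tcp_rot: [-3.14, 0.004, 0.661]
contact_force: [-1.4, 0.1, -0.2]
opening: 0.422
grasp_force: 0.0
```

Request:
play_rows([
  {"dp": [0, 0, 0], "turn": [0, 0, 0], "fingers": 1},
  {"dp": [0, 0, 0], "turn": [0, 0, 0], "fingers": 1},
  {"dp": [0, 0, 0], "turn": [0, 0, 0], "fingers": 1},
  {"dp": [0, 0, 0], "turn": [0, 0, 0], "fingers": 1},
  {"dp": [0, 0, 0], "turn": [0, 0, 0], "fingers": 1},
], force=25)

```text
clock: 26.32
eef_pos: [474.6, 163.4, 51.4]
tcp_rot: [3.141, -0.001, 0.663]
contact_force: [-0.9, -1.0, 2.1]
opening: 0.172
grasp_force: 24.8
```

```bash
cat >> h.py <<'E'
T=np.array([551.5,-38,-.124])
def t2w(p):
    c,s=np.cos(T[2]),np.sin(T[2]); return T[:2]+np.array([c*p[0]-s*p[1],s*p[0]+c*p[1]])
def cl(s): # centre line, s=0 at bend start
    if s<0: return np.array([-100.,-s])
    if s<157.08: a=s/100; return np.array([-100*np.cos(a),-100*np.sin(a)])
    return np.array([s-157.08,-100.])
from scipy.optimize import brentq
def post(s): # s: rear disc
    a=cl(s); b=cl(brentq(lambda t:np.linalg.norm(cl(t)-a)-72,s+60,s+90)); d=(b-a)/72; return a-58*d,(a+b)/2,d
E
python3 - <<'E'
from h import *
s_=r.sense(); p,Q=pose(); print(p.round(1),s_["opening"],s_["grasp_force"],s_["contact_force"].round(1))
# start s from post: track y
c,s=np.cos(T[2]),np.sin(T[2]); d=p[:2]-T[:2]; pt=np.array([c*d[0]+s*d[1],-s*d[0]+c*d[1]]); print("post in track",pt)
s0=-(pt[1]-58); s1=157.08+34; print(s0,s1)
prev=p[:2]; M=Q.as_matrix()
off=p[:2]-t2w(post(s0)[0]); print("off",off)
for k,sv in enumerate(np.linspace(s0,s1,17)[1:]):
    w=t2w(post(sv)[0]); dd=M.T@np.array([*(w-prev),0])/40; print(k,round(sv),w.round(1),dd[:2].round(2)); prev=w
E
```

```text
[474.6 163.4  51.4] 0.17216139101664163 24.80084538459778 [-0.9 -1.   2.1]
post in track [-101.18082349  190.29803243]
-132.29803243349116 191.08
off [-1.17175694  0.14604717]
0 -112 [473.3 143.1] [-0.34  0.38]
1 -92 [470.8 123.1] [-0.36  0.36]
2 -72 [468.3 103. ] [-0.36  0.36]
3 -51 [464.1  83.2] [-0.39  0.33]
4 -31 [456.5  63.4] [-0.45  0.27]
5 -11 [445.5  42.7] [-0.53  0.24]
6 9 [432.4  20. ] [-0.61  0.25]
7 29 [423.2  -5.1] [-0.57  0.35]
8 50 [419.2 -31.5] [-0.49  0.46]
9 70 [420.6 -58.2] [-0.38  0.55]
10 90 [427.4 -83.9] [-0.26  0.61]
11 110 [ 439.8 -105.3] [-0.08  0.61]
12 130 [ 456.3 -120.5] [0.09 0.55]
13 151 [ 475.3 -128.9] [0.24 0.46]
14 171 [ 495.3 -131.8] [0.35 0.36]
15 191 [ 515.3 -134.3] [0.36 0.36]
```

Request:
play_rows([
  {"dp": [-0.09, 0.09, 0], "turn": [0, 0, 0], "fingers": 1},
  {"dp": [-0.18, 0.18, 0], "turn": [0, 0, 0], "fingers": 1},
  {"dp": [-0.18, 0.18, 0], "turn": [0, 0, 0], "fingers": 1},
  {"dp": [-0.18, 0.18, 0], "turn": [0, 0, 0], "fingers": 1},
  {"dp": [-0.18, 0.18, 0], "turn": [0, 0, 0], "fingers": 1},
])

```text
clock: 26.73
eef_pos: [469.5, 117.3, 51.4]
tcp_rot: [3.141, -0.002, 0.663]
contact_force: [0.7, 3.7, 6.7]
opening: 0.175
grasp_force: 25.3
```

Request:
play_rows([
  {"dp": [-0.18, 0.18, 0], "turn": [0, 0, 0], "fingers": 1},
  {"dp": [-0.09, 0.09, 0], "turn": [0, 0, 0], "fingers": 1},
  {"dp": [-0.19, 0.17, 0], "turn": [0, 0, 0], "fingers": 1},
  {"dp": [-0.2, 0.16, 0], "turn": [0, 0, 0], "fingers": 1},
  {"dp": [-0.22, 0.14, 0], "turn": [0, 0, 0], "fingers": 1},
])

```text
clock: 27.15
eef_pos: [460.5, 72.2, 51.4]
tcp_rot: [3.14, -0.003, 0.663]
contact_force: [2.9, 4.5, 5.6]
opening: 0.172
grasp_force: 25.2
```

```bash
python3 - <<'E'
from h import *
s=r.sense(); to(456.5,63.4,51); print(s["contact_force"],s["opening"],s["grasp_force"])
E
```

```text
tcp [460.5  72.2  51.4] yaw 0.663 units [-0.214  0.112  0.009]
[2.93080581 4.53908839 5.57309894] 0.17239837397010985 25.163100957870483
```

Request:
play_rows([
  {"dp": [-0.21, 0.12, 0], "turn": [0, 0, 0], "fingers": 1},
  {"dp": [-0.26, 0.12, 0], "turn": [0, 0, 0], "fingers": 1},
  {"dp": [-0.27, 0.12, 0], "turn": [0, 0, 0], "fingers": 1},
  {"dp": [-0.3, 0.12, 0], "turn": [0, 0, 0], "fingers": 1},
  {"dp": [-0.31, 0.13, 0], "turn": [0, 0, 0], "fingers": 1},
])

```text
clock: 27.57
eef_pos: [432.2, 19.8, 51.3]
tcp_rot: [3.141, -0.002, 0.663]
contact_force: [0.7, 7.0, 9.4]
opening: 0.179
grasp_force: 25.6
```

Request:
play_rows([
  {"dp": [-0.29, 0.16, 0], "turn": [0, 0, 0], "fingers": 1},
  {"dp": [-0.28, 0.19, 0], "turn": [0, 0, 0], "fingers": 1},
  {"dp": [-0.25, 0.22, 0], "turn": [0, 0, 0], "fingers": 1},
  {"dp": [-0.24, 0.24, 0], "turn": [0, 0, 0], "fingers": 1},
  {"dp": [0, 0, 0], "turn": [0, 0, 0], "fingers": 1},
])

```text
clock: 27.98
eef_pos: [416.3, -33.1, 51.1]
tcp_rot: [-3.141, 0.002, 0.663]
contact_force: [-4.3, -4.2, 15.0]
opening: 0.175
grasp_force: 26.2
```

```bash
python3 - <<'E'
from h import *
s=r.sense(); to(419.2,-31.5,51); to(420.6,-58.2,51); print(s["contact_force"],s["opening"],s["grasp_force"])
E
```

```text
tcp [416.3 -33.1  51.1] yaw 0.663 units [0.081 0.013 0.002]
tcp [416.3 -33.1  51.1] yaw 0.663 units [-0.302  0.56   0.003]
[-4.2731078  -4.17576792 14.95247623] 0.17468452298874437 26.22906267642975
```

Request:
play_rows([
  {"dp": [-0.14, 0.28, -0.03], "turn": [0, 0, 0], "fingers": 1},
  {"dp": [-0.16, 0.28, -0.02], "turn": [0, 0, 0], "fingers": 1},
  {"dp": [-0.14, 0.3, 0], "turn": [0, 0, 0], "fingers": 1},
  {"dp": [-0.12, 0.31, 0], "turn": [0, 0, 0], "fingers": 1},
  {"dp": [0, 0, 0], "turn": [0, 0, 0], "fingers": 1},
])

```text
clock: 28.4
eef_pos: [421.3, -83.0, 51.1]
tcp_rot: [-3.132, 0.011, 0.664]
contact_force: [-19.1, -9.1, 8.5]
opening: 0.176
grasp_force: 26.4
```

```bash
python3 - <<'E'
from h import *
s=r.sense(); to(427.4,-83.9,51); to(439.8,-105.3,51); print(s["contact_force"],s["opening"],s["grasp_force"])
t=grab("top","t9"); f=t
for x in blobs(f,(105,120,60),(130,255,255),39,60,roi=(180,170,330,320)):print("blue",x)
print("expect centre",t2w(post(90)[1]), "dir",post(90)[2])
E
```

```text
tcp [421.3 -83.   51.1] yaw 0.664 units [ 0.107  0.111 -0.   ]
tcp [421.3 -83.   51.1] yaw 0.664 units [ 0.022  0.724 -0.005]
[-19.07120528  -9.12933961   8.52123364] 0.1759985712223245 26.36319100856781
blue (np.int32(226), [311.6, 253.6], [547.2, -152.4, 39.0], [array([307.6, 254.5]), array([21.1, 25.3]), np.float64(28.6)])
expect centre [ 512.85557967 -123.03965557] dir [ 0.9536447  -0.30093485]
```

Request:
play_rows([
  {"dp": [-0.04, 0.15, 0], "turn": [0, 0, 0], "fingers": 1},
  {"dp": [-0.03, 0.15, 0], "turn": [0, 0, 0], "fingers": 1},
  {"dp": [-0.01, 0.15, 0], "turn": [0, 0, 0], "fingers": 1},
  {"dp": [0, 0, 0], "turn": [0, 0, 0], "fingers": 1},
])

```text
clock: 28.78
eef_pos: [428.6, -98.4, 50.8]
tcp_rot: [-3.13, 0.012, 0.665]
contact_force: [-23.4, -6.7, 10.0]
opening: 0.177
grasp_force: 27.1
```

```bash
python3 - <<'E'
from h import *
s=r.sense(); to(439.8,-105.3,51); print(s["contact_force"],s["opening"],s["grasp_force"],s["wrist_torque"])
f=grab("wrist","w11")
for x in blobs(f,(105,120,60),(130,255,255),39,60)[:3]:print("blue",x)
f=grab("top")
for x in blobs(f,(105,120,60),(130,255,255),39,60,roi=(180,170,330,320)):print("blue",x)
E
```

```text
tcp [428.6 -98.4  50.8] yaw 0.665 units [ 0.114  0.31  -0.01 ]
[-23.41047345  -6.70435162   9.98078316] 0.17670855052654208 27.1014466881752 [-1.41353279  3.50691219  0.12698541]
blue (np.int32(26488), [418.5, 166.3], [504.8, -115.2, 39.0], [array([427.2, 174.3]), array([148.8, 389.8]), np.float64(59.9)])
blue (np.int32(3942), [409.2, 191.5], [494.1, -120.1, 39.0], [array([409.5, 191.5]), array([69., 71.]), np.float64(90.0)])
blue (np.int32(2403), [544.0, 112.1], [553.2, -139.8, 39.0], [array([541., 108.]), array([88., 36.]), np.float64(90.0)])
blue (np.int32(175), [313.6, 249.1], [560.9, -158.4, 39.0], [array([309. , 250.2]), array([19.1, 24.8]), np.float64(20.0)])
```

```bash
cat >> h.py <<'E'
def tray(n="wrist"):
    f=r.grab_frame(n); a=cv2.cvtColor(f["pixels"],cv2.COLOR_RGB2HSV); m=cv2.inRange(a,np.array((100,140,40)),np.array((130,255,255)))
    k,l,s,c=cv2.connectedComponentsWithStats(m); P=[]
    for i in range(1,k):
        if s[i,4]>300: P.append(np.argwhere(l==i)[:,::-1])
    P=np.vstack(P)[::7]; W=np.array([px2w(f,*p,38.5)[:2] for p in P]).astype(np.float32)
    return cv2.minAreaRect(W),cv2.boxPoints(cv2.minAreaRect(W)).round(1).tolist()
E
python3 - <<'E'
from h import *
print(tray())
p=pose()[0][:2]
b=min(np.arange(60,140,1.),key=lambda s:np.linalg.norm(t2w(post(s)[0])-p)); P,C,d=post(b)
print(b,t2w(P),p,"centre",t2w(C),"ang",np.degrees(np.arctan2(d[1],d[0])+T[2]))
print(cl(b), cl(b+75))
E
```

```text
(((495.45233154296875, -117.75257873535156), (67.10159301757812, 157.22230529785156), 68.89525604248047), [[410.0, -120.69999694824219], [556.7000122070312, -177.39999389648438], [580.9000244140625, -114.80000305175781], [434.20001220703125, -58.099998474121094]])
100.0 [432.91433087 -95.14853194] [428.6305871  -98.35962823] centre [ 521.34364728 -127.02730229] ang -19.824234427825722
[-54.03023059 -84.14709848] [  17.92 -100.  ]
```

```bash
python3 - <<'E'
from h import *
for n in("wrist","top"):
  f=r.grab_frame(n); h=cv2.cvtColor(f["pixels"],cv2.COLOR_RGB2HSV)
  p=pose()[0][:2]; d=np.array([.935,-.354]); nn=np.array([.354,.935])
  for off in(-26,0,26):
    o=[]
    for t in range(0,200,8):
      q=w2px(f,[*(p+d*t+nn*off),38]).round().astype(int)
      if 0<=q[0]<560 and 0<=q[1]<420: hh=h[q[1],q[0]]; o.append("B" if 100<hh[0]<130 and hh[1]>130 else ("y" if 10<hh[0]<32 and hh[2]>90 else ("r" if hh[1]>150 and (hh[0]<9 or hh[0]>170) else ".")))
      else: o.append("-")
    print(n,off,"".join(o))
E
```

```text
wrist -26 ..yBBBBBBBBBBBBBB--------
wrist 0 rrBBBByBBBByBBByBB-------
wrist 26 yyy.BBBB.BBBBBBByyB------
top -26 ....yyy.............BB.yy
top 0 ....yy..........BBBy.BByy
top 26 ...yyy................B.y
```

Request:
play_rows([
  {"dp": [0, 0.16, 0], "turn": [0, 0, 0], "fingers": 1},
  {"dp": [0.03, 0.18, 0], "turn": [0, 0, 0], "fingers": 1},
  {"dp": [0.03, 0.18, 0], "turn": [0, 0, 0], "fingers": 1},
  {"dp": [0.03, 0.18, 0], "turn": [0, 0, 0], "fingers": 1},
  {"dp": [0, 0, 0], "turn": [0, 0, 0], "fingers": 1},
])

```text
clock: 29.45
eef_pos: [451.4, -119.1, 51.1]
tcp_rot: [-3.134, 0.009, 0.665]
contact_force: [-15.5, -10.7, 4.0]
opening: 0.177
grasp_force: 26.6
```

```bash
python3 - <<'E'
from h import *
s=r.sense(); to(475.3,-128.9,51); print(s["contact_force"],s["opening"],s["grasp_force"])
E
```

```text
tcp [ 451.4 -119.1   51.1] yaw 0.665 units [ 0.319  0.562 -0.004]
[-15.46880941 -10.65652774   4.03111602] 0.17661025531452537 26.58755600452423
```

Request:
play_rows([
  {"dp": [0.08, 0.15, 0], "turn": [0, 0, 0], "fingers": 1},
  {"dp": [0.08, 0.15, 0], "turn": [0, 0, 0], "fingers": 1},
  {"dp": [0.08, 0.15, 0], "turn": [0, 0, 0], "fingers": 1},
  {"dp": [0.18, 0.18, 0], "turn": [0, 0, 0], "fingers": 1},
  {"dp": [0.18, 0.18, 0], "turn": [0, 0, 0], "fingers": 1},
])

```text
clock: 29.87
eef_pos: [492.0, -129.9, 51.5]
tcp_rot: [-3.137, 0.007, 0.664]
contact_force: [-11.3, -7.3, 2.1]
opening: 0.176
grasp_force: 26.4
```

```bash
python3 - <<'E'
from h import *
s=r.sense(); to(515.3,-134.3,51); print(s["contact_force"],s["opening"],s["grasp_force"])
E
```

```text
tcp [ 492.  -129.9   51.5] yaw 0.664 units [0.392 0.445 0.008]
[-11.32197375  -7.27872497   2.1161153 ] 0.17625896973146854 26.350717842578888
```

Now the last straight stretch, slowly.

Request:
play_rows([
  {"dp": [0.09, 0.09, 0], "turn": [0, 0, 0], "fingers": 1},
  {"dp": [0.09, 0.09, 0], "turn": [0, 0, 0], "fingers": 1},
  {"dp": [0.09, 0.09, 0], "turn": [0, 0, 0], "fingers": 1},
  {"dp": [0.09, 0.09, 0], "turn": [0, 0, 0], "fingers": 1},
  {"dp": [0, 0, 0], "turn": [0, 0, 0], "fingers": 1},
])

```text
clock: 30.28
eef_pos: [512.2, -132.4, 51.4]
tcp_rot: [-3.136, 0.007, 0.664]
contact_force: [-10.7, -7.0, 2.6]
opening: 0.171
grasp_force: 26.4
```

Request:
play_rows([
  {"dp": [0.06, 0.06, 0], "turn": [0, 0, 0], "fingers": 1},
  {"dp": [0.06, 0.06, 0], "turn": [0, 0, 0], "fingers": 1},
  {"dp": [0, 0, 0], "turn": [0, 0, 0], "fingers": 1},
])

```text
clock: 30.53
eef_pos: [513.1, -131.9, 50.2]
tcp_rot: [-3.127, 0.014, 0.664]
contact_force: [-26.7, -4.4, 11.0]
opening: 0.179
grasp_force: 28.3
```

```bash
python3 - <<'E'
from h import *
s=r.sense(); to(515.3,-134.3,51); print(s["contact_force"],s["opening"],s["grasp_force"])
E
```

```text
tcp [ 513.1 -131.9   50.2] yaw 0.664 units [ 0.006  0.081 -0.021]
[-26.65580729  -4.43504864  10.99677137] 0.17894315524434853 28.34761083126068
```

Request:
play_rows([
  {"dp": [0.04, 0.04, 0], "turn": [0, 0, 0], "fingers": 1},
  {"dp": [0, 0, 0], "turn": [0, 0, 0], "fingers": 1},
  {"dp": [0, 0, 0], "turn": [0, 0, 0], "fingers": 1},
])

```text
clock: 30.78
eef_pos: [513.6, -131.7, 49.8]
tcp_rot: [-3.125, 0.016, 0.664]
contact_force: [-30.5, -3.0, 12.2]
opening: 0.175
grasp_force: 28.7
```

```bash
python3 - <<'E'
from h import *
s=r.sense(); to(515.3,-134.3,51); print(s["contact_force"],s["opening"],s["grasp_force"])
f=grab("top","t10"); h=cv2.cvtColor(f["pixels"],cv2.COLOR_RGB2HSV)
p=pose()[0][:2]; d=np.array([np.cos(-.124),np.sin(-.124)]); nn=np.array([-d[1],d[0]])
for off in(-26,-15,0,15,26):
    o=[]
    for t in range(80,200,4):
      q=w2px(f,[*(p+d*t+nn*off),39]).round().astype(int); hh=h[q[1],q[0]]
      o.append("B" if 100<hh[0]<130 and hh[1]>130 else "%d/%d/%d"%tuple(hh))
    print(off," ".join(o[14:]))
E
```

```text
tcp [ 513.6 -131.7   49.8] yaw 0.664 units [-0.007  0.077 -0.03 ]
[-30.45403858  -3.02084488  12.15082193] 0.17481975868105773 28.710080981254578
-26 113/74/69 113/75/68 115/84/70 113/85/69 115/84/70 114/87/70 B B B B 15/102/55 17/94/73 18/94/87 18/95/89 18/95/150 17/98/167
-15 113/84/70 114/71/68 20/78/88 20/59/78 114/78/69 116/83/71 115/84/70 115/85/69 B 114/114/94 10/43/53 16/102/60 19/91/95 19/92/94 19/92/94 18/96/160
0 113/85/69 115/83/71 113/84/70 15/8/67 20/81/91 113/84/70 115/80/70 113/84/70 113/84/70 128/19/53 16/80/54 18/97/66 17/95/89 19/92/94 18/95/94 18/92/94
15 117/41/69 17/25/71 15/15/69 113/67/69 113/84/70 115/84/70 113/84/70 113/84/70 114/78/69 114/85/72 17/85/54 18/92/75 18/91/87 18/92/86 18/90/85 18/90/85
26 113/58/70 114/71/68 115/65/67 115/83/71 116/75/68 114/78/69 115/68/68 115/66/66 118/53/62 115/68/64 10/43/53 17/92/64 17/90/93 18/90/94 19/92/94 19/91/90
```

Request:
play_rows([
  {"dp": [-0.07, -0.07, 0], "turn": [0, 0, 0], "fingers": 1},
  {"dp": [0, 0, 0], "turn": [0, 0, 0], "fingers": 0.6},
  {"dp": [0, 0, 0], "turn": [0, 0, 0], "fingers": 0.6},
  {"dp": [0, 0, 0], "turn": [0, 0, 0], "fingers": 0.6},
  {"dp": [0, 0, -0.4], "turn": [0, 0, 0], "fingers": 0.6},
])

```text
clock: 31.25
eef_pos: [520.7, -131.8, 66.8]
tcp_rot: [-3.139, 0.002, 0.663]
contact_force: [-0.6, -0.4, 0.4]
opening: 0.402
grasp_force: 0.0
```

Request:
play_rows([
  {"dp": [0, 0, -0.8], "turn": [0, 0, 0], "fingers": 0.6},
  {"dp": [0, 0, -0.8], "turn": [0, 0, 0], "fingers": 0.6},
  {"dp": [0, 0, -0.6], "turn": [0, 0, 0], "fingers": 0.6},
  {"dp": [0, 0, 0], "turn": [0, 0, 0], "fingers": 0.6},
  {"dp": [0, 0, 0], "turn": [0, 0, 0], "fingers": 0.6},
])

```text
clock: 31.67
eef_pos: [523.4, -132.3, 158.2]
tcp_rot: [3.138, -0.003, 0.663]
contact_force: [-0.8, 0.1, -0.4]
opening: 0.398
grasp_force: 0.0
```

```bash
python3 - <<'E'
from h import *
s=r.sense(); to(560,-110,200); print(s["contact_force"])
f=grab("wrist","w12"); im=cv2.cvtColor(f["pixels"],cv2.COLOR_RGB2HSV); m=((im[...,0]<8)|(im[...,0]>172))&(im[...,1]>150)&(im[...,2]>60)
n,l,st,c=cv2.connectedComponentsWithStats(m.astype(np.uint8))
for i in range(1,n):
    if st[i,4]>60: print(st[i].tolist(),c[i].round(1),px2w(f,*c[i],57))
E
```

```text
tcp [ 523.4 -132.3  158.2] yaw 0.663 units [ 1.068  0.127 -1.041]
[-0.76754992  0.13703476 -0.38796882]
[261, 218, 22, 22, 368] [271.7 229.2] [ 508.59065458 -135.33701203   57.        ]
```

```bash
python3 - <<'E'
from h import *
f=grab("wrist"); im=cv2.cvtColor(f["pixels"],cv2.COLOR_RGB2HSV)
print([w2px(f,(515.3,-134.3,z)).round(1) for z in(36,57,78)])
m=((im[...,0]<8)|(im[...,0]>170))&(im[...,1]>90)&(im[...,2]>25); m[:, :200]=0; m[:,360:]=0
n,l,st,c=cv2.connectedComponentsWithStats(m.astype(np.uint8))
for i in range(1,n):
    if st[i,4]>60: print(st[i].tolist(),c[i].round(1),px2w(f,*c[i],57)[:2])
for v in range(190,262,4): print(v,im[v,256:300:6].tolist())
E
```

```text
[array([277.9, 212.3]), array([277.6, 221.2]), array([277.3, 231.5])]
[263, 203, 22, 37, 685] [273.9 221.5] [ 513.41563726 -132.29725001]
190 [[18, 103, 203], [15, 80, 150], [112, 162, 164], [111, 165, 164], [113, 111, 85], [114, 133, 88], [116, 123, 91], [112, 133, 88]]
194 [[19, 105, 199], [111, 166, 161], [111, 168, 161], [112, 129, 111], [116, 116, 88], [113, 132, 87], [113, 127, 86], [115, 126, 91]]
198 [[113, 149, 140], [112, 160, 164], [112, 157, 153], [122, 39, 85], [113, 108, 90], [113, 130, 86], [113, 130, 92], [112, 172, 163]]
202 [[112, 155, 164], [112, 161, 165], [162, 8, 153], [177, 25, 93], [0, 3, 93], [116, 119, 86], [115, 114, 87], [114, 135, 106]]
206 [[112, 156, 165], [115, 42, 144], [0, 129, 85], [3, 136, 86], [1, 132, 83], [160, 9, 89], [111, 173, 165], [110, 176, 170]]
210 [[111, 155, 163], [30, 2, 163], [2, 127, 92], [3, 130, 92], [179, 129, 85], [15, 11, 91], [112, 173, 161], [111, 169, 163]]
214 [[112, 162, 164], [38, 6, 171], [3, 135, 87], [1, 126, 91], [179, 133, 86], [8, 6, 168], [111, 169, 163], [111, 171, 160]]
218 [[6, 27, 151], [114, 138, 166], [2, 133
[... 637 characters left out ...]
5], [6, 166, 189], [2, 198, 192], [11, 110, 116], [18, 93, 101], [17, 99, 108], [23, 21, 97]]
242 [[18, 104, 120], [18, 96, 111], [18, 95, 107], [17, 91, 101], [16, 91, 104], [19, 87, 103], [10, 16, 95], [26, 20, 91]]
246 [[17, 98, 109], [17, 99, 108], [16, 98, 109], [17, 94, 108], [13, 47, 98], [17, 19, 92], [23, 21, 95], [25, 8, 194]]
250 [[17, 96, 114], [17, 96, 109], [16, 66, 105], [4, 21, 97], [17, 24, 96], [15, 19, 109], [35, 8, 192], [21, 8, 214]]
254 [[18, 61, 104], [9, 19, 96], [11, 29, 98], [7, 24, 96], [17, 9, 189], [11, 10, 197], [21, 9, 198], [19, 59, 193]]
258 [[23, 23, 99], [17, 24, 94], [19, 13, 158], [17, 12, 195], [20, 12, 196], [17, 9, 196], [19, 108, 187], [19, 105, 190]]
```

Request:
play_rows([
  {"dp": [0, 0, 0], "turn": [0, 0, -0.94], "fingers": 0.6},
  {"dp": [0, 0, 0], "turn": [0, 0, -0.94], "fingers": 0.6},
  {"dp": [0, 0, 0], "turn": [0, 0, -0.94], "fingers": 0.6},
  {"dp": [0, 0, 0], "turn": [0, 0, -0.94], "fingers": 0.6},
  {"dp": [0, 0, 0], "turn": [0, 0, -0.94], "fingers": 0.6},
])

```text
clock: 32.18
eef_pos: [521.1, -131.7, 154.9]
tcp_rot: [-3.139, 0.0, 1.16]
contact_force: [-0.7, -0.5, 0.1]
opening: 0.398
grasp_force: 0.0
```

Request:
play_rows([
  {"dp": [0, 0, 0], "turn": [0, 0, -0.94], "fingers": 0.6},
  {"dp": [0, 0, 0], "turn": [0, 0, -0.94], "fingers": 0.6},
  {"dp": [0, 0, 0], "turn": [0, 0, -0.94], "fingers": 0.6},
  {"dp": [0, 0, 0], "turn": [0, 0, 0], "fingers": 0.6},
  {"dp": [0, 0, 0], "turn": [0, 0, 0], "fingers": 0.6},
])

```text
clock: 32.6
eef_pos: [521.3, -131.7, 155.3]
tcp_rot: [-3.139, -0.0, 1.448]
contact_force: [-0.6, 0.1, 0.3]
opening: 0.397
grasp_force: 0.0
```

```bash
cat >> h.py <<'E'
def redpost(f):
    im=cv2.cvtColor(f["pixels"],cv2.COLOR_RGB2HSV); m=((im[...,0]<8)|(im[...,0]>170))&(im[...,1]>90)&(im[...,2]>25)
    n,l,st,c=cv2.connectedComponentsWithStats(m.astype(np.uint8)); i=1+np.argmax(st[1:,4]); return st[i].tolist(),c[i].round(1),px2w(f,*c[i],57)[:2].round(1)
def line(f,y0,xs,z): # colours along track x at track y
    h=cv2.cvtColor(f["pixels"],cv2.COLOR_RGB2HSV); o=[]
    for x in xs:
        q=w2px(f,[*t2w((x,y0)),z]).round().astype(int)
        o.append("%d:"%x+("/".join(map(str,h[q[1],q[0]])) if 0<=q[0]<560 and 0<=q[1]<420 else "-"))
    return " ".join(o)
E
python3 - <<'E'
from h import *
f=grab("wrist","w13"); print(redpost(f)); to(513.4,-132.3,50)
for y in(-100,-80): print(line(f,y,range(140,172,2),39))
E
```

```text
([261, 197, 23, 37, 700], array([272.2, 215. ]), array([ 514.4, -132.9]))
tcp [ 521.4 -131.7  155.6] yaw 1.447 units [-0.039 -0.193  2.64 ]
140:110/189/151 142:110/204/146 144:110/183/181 146:110/195/158 148:118/109/70 150:17/113/77 152:19/106/96 154:17/98/94 156:15/94/95 158:18/107/178 160:19/108/186 162:18/102/187 164:17/58/101 166:110/21/74 168:110/9/81 170:115/16/93
140:111/167/78 142:112/154/78 144:111/183/60 146:110/160/75 148:108/182/73 150:19/95/75 152:19/102/85 154:17/108/85 156:18/108/83 158:17/99/93 160:19/107/172 162:17/105/173 164:18/110/174 166:90/4/67 168:100/23/67 170:98/15/69
```

Request:
play_rows([
  {"dp": [-0.03, -0.18, 0.6], "turn": [0, 0, 0], "fingers": 0.6},
  {"dp": [0, 0, 0.8], "turn": [0, 0, 0], "fingers": 0.6},
  {"dp": [0, 0, 0.7], "turn": [0, 0, 0], "fingers": 0.6},
  {"dp": [0, 0, 0.52], "turn": [0, 0, 0], "fingers": 0.6},
  {"dp": [0, 0, 0], "turn": [0, 0, 0], "fingers": 0.6},
])

```text
clock: 33.07
eef_pos: [511.6, -131.4, 47.8]
tcp_rot: [-3.135, -0.001, 1.448]
contact_force: [-0.9, -0.3, -0.6]
opening: 0.397
grasp_force: 0.0
```

Request:
play_rows([
  {"dp": [0, 0, 0], "turn": [0, 0, 0], "fingers": 0.6},
  {"dp": [0, 0, 0], "turn": [0, 0, 0], "fingers": 1},
  {"dp": [0, 0, 0], "turn": [0, 0, 0], "fingers": 1},
  {"dp": [0, 0, 0], "turn": [0, 0, 0], "fingers": 1},
  {"dp": [0, 0, 0], "turn": [0, 0, 0], "fingers": 1},
], force=25)

```text
clock: 33.48
eef_pos: [514.6, -132.2, 53.0]
tcp_rot: [3.141, 0.0, 1.45]
contact_force: [-4.2, 0.6, 6.9]
opening: 0.179
grasp_force: 25.1
```

Request:
play_rows([
  {"dp": [0, 0.05, 0], "turn": [0, 0, 0], "fingers": 1},
  {"dp": [0, 0.03, 0], "turn": [0, 0, 0], "fingers": 1},
  {"dp": [0, 0, 0], "turn": [0, 0, 0], "fingers": 1},
])

```text
clock: 33.73
eef_pos: [514.6, -132.2, 52.9]
tcp_rot: [-3.136, -0.0, 1.451]
contact_force: [-15.9, 0.5, 19.9]
opening: 0.171
grasp_force: 26.6
```

Request:
play_rows([
  {"dp": [0, 0.05, 0], "turn": [0, 0, 0], "fingers": 1},
  {"dp": [0, 0, 0], "turn": [0, 0, 0], "fingers": 1},
  {"dp": [0, 0, 0], "turn": [0, 0, 0], "fingers": 1},
])

```text
clock: 33.98
eef_pos: [514.7, -132.1, 52.8]
tcp_rot: [-3.132, -0.0, 1.451]
contact_force: [-23.3, 0.7, 26.2]
opening: 0.176
grasp_force: 27.7
```

Request:
play_rows([
  {"dp": [0, -0.11, 0], "turn": [0, 0, 0], "fingers": 1},
  {"dp": [0, 0, 0], "turn": [0, 0, 0], "fingers": 0.6},
  {"dp": [0, 0, 0], "turn": [0, 0, 0], "fingers": 0.6},
  {"dp": [0, 0, -0.3], "turn": [0, 0, 0], "fingers": 0.6},
  {"dp": [0, 0, -0.7], "turn": [0, 0, 0], "fingers": 0.6},
])

```text
clock: 34.4
eef_pos: [514.1, -131.8, 90.5]
tcp_rot: [-3.138, -0.001, 1.451]
contact_force: [-0.8, -0.4, -0.0]
opening: 0.397
grasp_force: 0.0
```

Request:
play_rows([
  {"dp": [0, 0, -0.9], "turn": [0, 0, 0], "fingers": 0.6},
  {"dp": [0, 0, -0.9], "turn": [0, 0, 0], "fingers": 0.6},
  {"dp": [0, 0, -0.9], "turn": [0, 0, 0], "fingers": 0.6},
  {"dp": [0, 0, -0.9], "turn": [0, 0, 0], "fingers": 0.6},
  {"dp": [0, 0, -0.9], "turn": [0, 0, 0], "fingers": 0.6},
])

```text
clock: 34.82
eef_pos: [515.7, -132.2, 275.0]
tcp_rot: [3.14, 0.0, 1.451]
contact_force: [0.8, 0.2, -1.4]
opening: 0.4
grasp_force: 0.0
```

Request:
play_rows([
  {"dp": [0, 0, 0], "turn": [0, 0, -0.9], "fingers": 0.6},
  {"dp": [0, 0, 0], "turn": [0, 0, -0.9], "fingers": 0.6},
  {"dp": [0, 0, 0], "turn": [0, 0, -0.9], "fingers": 0.6},
  {"dp": [0, 0, 0], "turn": [0, 0, -0.9], "fingers": 0.6},
  {"dp": [0, 0, 0], "turn": [0, 0, -0.9], "fingers": 0.6},
])

```text
clock: 35.23
eef_pos: [516.0, -132.3, 273.2]
tcp_rot: [3.14, 0.001, 1.927]
contact_force: [-0.1, -0.3, -0.3]
opening: 0.396
grasp_force: 0.0
```

Request:
play_rows([
  {"dp": [0, 0, 0], "turn": [0, 0, -0.9], "fingers": 0.6},
  {"dp": [0, 0, 0], "turn": [0, 0, -0.9], "fingers": 0.6},
  {"dp": [0, 0, 0], "turn": [0, 0, -0.9], "fingers": 0.6},
  {"dp": [0, 0, 0], "turn": [0, 0, -0.9], "fingers": 0.6},
  {"dp": [0, 0, 0], "turn": [0, 0, -0.9], "fingers": 0.6},
])

```text
clock: 35.65
eef_pos: [516.0, -132.3, 273.0]
tcp_rot: [3.141, 0.001, 2.398]
contact_force: [-0.4, 0.2, 0.3]
opening: 0.399
grasp_force: 0.0
```

```bash
python3 - <<'E'
from h import *
f=grab("top"); im=cv2.cvtColor(f["pixels"],cv2.COLOR_RGB2HSV); m=((im[...,0]<8)|(im[...,0]>170))&(im[...,1]>120)&(im[...,2]>50)
m=m.astype(np.uint8); q=np.zeros_like(m); q[170:230,225:300]=1; m&=q
n,l,st,c=cv2.connectedComponentsWithStats(m)
col=t2w((215,-100))
for i in range(1,n):
    if st[i,4]>8:
        w=px2w(f,*c[i],225)[:2]; d=w-col; print(st[i],c[i],w,np.linalg.norm(d),np.pi+T[2]-np.arctan2(d[1],d[0]))
to(670,27,275); print(col)
E
```

```text
[246 191   5   9  33] [247.93939394 195.        ] [677.24511897  31.86034006] 209.64913169591804 1.0797442314220345
tcp [ 516.  -132.3  273. ] yaw 2.404 units [-0.173  5.537 -0.045]
[ 752.4809495 -163.8239164]
```

Request:
play_rows([
  {"dp": [-0.036, 0.816, 0], "turn": [0, 0, 0], "fingers": 0.5},
  {"dp": [-0.036, 0.816, 0], "turn": [0, 0, 0], "fingers": 0.5},
  {"dp": [-0.036, 0.816, 0], "turn": [0, 0, 0], "fingers": 0.5},
  {"dp": [-0.036, 0.816, 0], "turn": [0, 0, 0], "fingers": 0.5},
  {"dp": [-0.036, 0.816, 0], "turn": [0, 0, 0], "fingers": 0.5},
])

```text
clock: 36.12
eef_pos: [633.2, -16.3, 272.9]
tcp_rot: [3.141, 0.001, 2.391]
contact_force: [0.6, 0.4, 0.3]
opening: 0.498
grasp_force: 0.0
```

Request:
play_rows([
  {"dp": [-0.036, 0.816, 0], "turn": [0, 0, 0], "fingers": 0.5},
  {"dp": [-0.036, 0.816, 0], "turn": [0, 0, 0], "fingers": 0.5},
  {"dp": [0, 0, 0], "turn": [0, 0, 0], "fingers": 0.5},
  {"dp": [0, 0, 0], "turn": [0, 0, 0], "fingers": 0.5},
  {"dp": [0, 0, 0], "turn": [0, 0, 0], "fingers": 0.5},
])

```text
clock: 36.53
eef_pos: [678.0, 28.2, 272.0]
tcp_rot: [-3.141, 0.0, 2.392]
contact_force: [0.1, -0.5, 0.0]
opening: 0.496
grasp_force: 0.0
```

```bash
python3 - <<'E'
from h import *
f=grab("wrist","w14"); im=cv2.cvtColor(f["pixels"],cv2.COLOR_RGB2HSV); m=((im[...,0]<8)|(im[...,0]>170))&(im[...,1]>110)&(im[...,2]>40)
n,l,st,c=cv2.connectedComponentsWithStats(m.astype(np.uint8))
for i in range(1,n):
    if st[i,4]>80: print(st[i].tolist(),c[i].round(1),px2w(f,*c[i],225)[:2].round(1))
p=pose()[0]; print([w2px(f,[*p[:2],z]).round(1) for z in(203,225,244)]); to(677,30,208)
E
```

```text
[39, 157, 37, 22, 519] [ 56.4 167.2] [564.  -32.7]
[275, 214, 26, 49, 951] [286.6 239.4] [680.3  30.2]
[array([280.6, 226.2]), array([280.5, 239.2]), array([280.4, 252.8])]
tcp [677.8  27.7 272.1] yaw 2.392 units [0.054 0.028 1.603]
```

Request:
play_rows([
  {"dp": [0, 0.09, 0.5], "turn": [0, 0, 0], "fingers": 0.5},
  {"dp": [0, 0, 0.5], "turn": [0, 0, 0], "fingers": 0.5},
  {"dp": [0, 0, 0.4], "turn": [0, 0, 0], "fingers": 0.5},
  {"dp": [0, 0, 0.2], "turn": [0, 0, 0], "fingers": 0.5},
  {"dp": [0, 0, 0], "turn": [0, 0, 0], "fingers": 0.5},
])

```text
clock: 37.0
eef_pos: [679.2, 29.9, 206.2]
tcp_rot: [-3.139, -0.002, 2.392]
contact_force: [-0.4, -0.9, -0.1]
opening: 0.499
grasp_force: 0.0
```

Request:
play_rows([
  {"dp": [0, 0, 0], "turn": [0, 0, 0], "fingers": 0.5},
  {"dp": [0, 0, 0], "turn": [0, 0, 0], "fingers": 1},
  {"dp": [0, 0, 0], "turn": [0, 0, 0], "fingers": 1},
  {"dp": [0, 0, 0], "turn": [0, 0, 0], "fingers": 1},
  {"dp": [0, 0, 0], "turn": [0, 0, 0], "fingers": 1},
], force=20)

```text
clock: 37.42
eef_pos: [681.4, 30.7, 209.1]
tcp_rot: [3.14, 0.002, 2.393]
contact_force: [-0.5, -1.7, 6.0]
opening: 0.157
grasp_force: 20.8
```

```bash
python3 - <<'E'
from h import *
s=r.sense(); p,Q=pose(); print(p,s["opening"],s["grasp_force"],s["contact_force"])
col=t2w((215,-100)); d=p[:2]-col; th=np.pi+T[2]-np.arctan2(d[1],d[0]); print(np.linalg.norm(d),th)
prev=p[:2]
for t in np.linspace(th,0,13)[1:]:
    w=t2w((215-207*np.cos(t),-100+207*np.sin(t))); print(round(t,2),w.round(1),(Q.as_matrix().T@np.array([*(w-prev),0])/40)[:2].round(2)); prev=w
E
```

```text
[681.40283218  30.74979741 209.11438887] 0.15728029155778966 20.787929892539978 [-0.46558373 -1.73721751  6.03299803]
207.1497739995075 1.0965552256902675
1.01 [664.   23.3] [ 0.19 -0.43]
0.91 [647.3  14.5] [ 0.16 -0.45]
0.82 [631.5   4.1] [ 0.11 -0.46]
0.73 [616.6  -7.6] [ 0.07 -0.47]
0.64 [603.  -20.7] [ 0.03 -0.47]
0.55 [590.5 -34.9] [-0.01 -0.47]
0.46 [579.4 -50.2] [-0.06 -0.47]
0.37 [569.8 -66.5] [-0.1  -0.46]
0.27 [561.7 -83.6] [-0.14 -0.45]
0.18 [ 555.1 -101.3] [-0.18 -0.44]
0.09 [ 550.3 -119.6] [-0.22 -0.42]
0.0 [ 547.1 -138.2] [-0.26 -0.4 ]
```

Request:
play_rows([
  {"dp": [0.19, -0.43, 0], "turn": [0, 0, 0], "fingers": 1},
  {"dp": [0.16, -0.45, 0], "turn": [0, 0, 0], "fingers": 1},
  {"dp": [0.11, -0.46, 0], "turn": [0, 0, 0], "fingers": 1},
  {"dp": [0.07, -0.47, 0], "turn": [0, 0, 0], "fingers": 1},
  {"dp": [0.03, -0.47, 0], "turn": [0, 0, 0], "fingers": 1},
])

```text
clock: 37.83
eef_pos: [602.2, -20.0, 208.9]
tcp_rot: [3.139, 0.001, 2.394]
contact_force: [-0.5, 2.9, 3.6]
opening: 0.155
grasp_force: 20.9
```

```bash
python3 - <<'E'
from h import *
s=r.sense(); to(590.5,-34.9,209); print(s["contact_force"],s["opening"],s["grasp_force"])
E
```

```text
tcp [602.2 -20.  208.9] yaw 2.394 units [-0.039 -0.472 -0.005]
[-0.46834669  2.85558748  3.56425988] 0.15541743181416973 20.90952068567276
```

Request:
play_rows([
  {"dp": [-0.02, -0.47, 0], "turn": [0, 0, 0], "fingers": 1},
  {"dp": [-0.06, -0.47, 0], "turn": [0, 0, 0], "fingers": 1},
  {"dp": [-0.1, -0.46, 0], "turn": [0, 0, 0], "fingers": 1},
  {"dp": [-0.14, -0.45, 0], "turn": [0, 0, 0], "fingers": 1},
  {"dp": [-0.18, -0.44, 0], "turn": [0, 0, 0], "fingers": 1},
])

```text
clock: 38.25
eef_pos: [554.7, -101.5, 208.7]
tcp_rot: [3.14, 0.001, 2.394]
contact_force: [3.3, 1.1, 1.3]
opening: 0.16
grasp_force: 20.7
```

Request:
play_rows([
  {"dp": [-0.22, -0.42, 0], "turn": [0, 0, 0], "fingers": 1},
  {"dp": [-0.13, -0.2, 0], "turn": [0, 0, 0], "fingers": 1},
  {"dp": [-0.13, -0.2, 0], "turn": [0, 0, 0], "fingers": 1},
  {"dp": [0, 0, 0], "turn": [0, 0, 0], "fingers": 1},
  {"dp": [0, 0, 0], "turn": [0, 0, 0], "fingers": 1},
])

```text
clock: 38.67
eef_pos: [546.6, -139.1, 208.5]
tcp_rot: [3.142, 0.001, 2.392]
contact_force: [-3.6, -0.4, 6.8]
opening: 0.154
grasp_force: 21.3
```

```bash
python3 - <<'E'
from h import *
s=r.sense(); p=pose()[0]; to(547.1,-138.2,209); print(s["contact_force"],s["opening"],s["grasp_force"])
col=t2w((215,-100)); d=p[:2]-col; print(np.linalg.norm(d),np.pi+T[2]-np.arctan2(d[1],d[0]))
E
```

```text
tcp [ 546.6 -139.1  208.5] yaw 2.392 units [ 0.006  0.025 -0.012]
[-3.58905817 -0.35893523  6.83620147] 0.15437175312847914 21.30860924720764
207.3770718505265 -0.004381889323550325
```

Request:
play_rows([
  {"dp": [0, 0, 0], "turn": [0, 0, 0], "fingers": 0.6},
  {"dp": [0, 0, 0], "turn": [0, 0, 0], "fingers": 0.6},
  {"dp": [0, 0, 0], "turn": [0, 0, 0], "fingers": 0.6},
  {"dp": [0, 0, -0.6], "turn": [0, 0, 0], "fingers": 0.6},
  {"dp": [0, 0, -0.9], "turn": [0, 0, 0], "fingers": 0.6},
])

```text
clock: 39.08
eef_pos: [544.2, -137.7, 264.9]
tcp_rot: [-3.138, -0.006, 2.393]
contact_force: [0.5, -0.9, 1.3]
opening: 0.397
grasp_force: 0.0
```

Request:
play_rows([
  {"dp": [0.3, 0, -0.8], "turn": [0, 0, 0], "fingers": 0.6},
  {"dp": [0.8, -0.3, 0], "turn": [0, 0, 0], "fingers": 0.6},
  {"dp": [0.9, -0.2, 0], "turn": [0, 0, 0], "fingers": 0.6},
  {"dp": [0.9, -0.2, 0], "turn": [0, 0, 0], "fingers": 0.6},
  {"dp": [0.8, 0, 0], "turn": [0, 0, 0], "fingers": 0.6},
])

```text
clock: 39.5
eef_pos: [416.5, -57.7, 299.4]
tcp_rot: [-3.141, -0.001, 2.393]
contact_force: [-0.7, -0.1, 0.5]
opening: 0.399
grasp_force: 0.0
```

Request:
play_rows([
  {"dp": [0.9, -0.2, 0], "turn": [0, 0, 0], "fingers": 0.6},
  {"dp": [0.9, -0.2, 0], "turn": [0, 0, 0], "fingers": 0.6},
  {"dp": [0.8, 0, 0], "turn": [0, 0, 0], "fingers": 0.6},
  {"dp": [0, 0, 0], "turn": [0, 0, 0], "fingers": 0.6},
  {"dp": [0, 0, 0], "turn": [0, 0, 0], "fingers": 0.6},
])

```text
clock: 39.92
eef_pos: [331.2, 1.5, 300.0]
tcp_rot: [3.141, 0.001, 2.396]
contact_force: [0.6, -0.6, 0.4]
opening: 0.394
grasp_force: 0.0
```

```bash
python3 - <<'E'
from h import *
to(0,0,0)
for n in("top","scene"):
    f=grab(n,"fin_"+n); h=cv2.cvtColor(f["pixels"],cv2.COLOR_RGB2HSV)
    ms=((h[...,0]<8)|(h[...,0]>170))&(h[...,1]>110)&(h[...,2]>40); k,l,st,c=cv2.connectedComponentsWithStats(ms.astype(np.uint8))
    e=w2px(f,[*t2w((8,-100)),225]); pe=w2px(f,(514.6,-132.5,57)); print(n,"grip exp",e.round(1),"post exp",pe.round(1))
    for i in range(1,k):
        if st[i,4]>6 and min(np.linalg.norm(c[i]-e),np.linalg.norm(c[i]-pe))<25: print(st[i].tolist(),c[i].round(1),"as grip",px2w(f,*c[i],225)[:2].round(1),"as post",px2w(f,*c[i],57)[:2].round(1))
f=r.grab_frame("top"); h=cv2.cvtColor(f["pixels"],cv2.COLOR_RGB2HSV)
e=w2px(f,[*t2w((70,-100)),202]).round().astype(int); print("lens exp",e)
g=cv2.cvtColor(f["pixels"],cv2.COLOR_RGB2GRAY)[e[1]-40:e[1]+40,e[0]-40:e[0]+40]
C=cv2.HoughCircles(cv2.resize(g,None,fx=4,fy=4,interpolation=cv2.INTER_CUBIC),cv2.HOUGH_GRADIENT,1,30,param1=100,param2=25,minRadius=60,maxRadius=90)
if C is not None:
  for x,y,rr in C[0][:3]: u,v=x/4+e[0]-40,y/4+e[1]-40; print("lens",u,v,rr/4,px2w(f,u,v,200)[:2].round(1))
print("tray exp",t2w((70,-100)))
m=cv2.inRange(h,np.array((15,0,150)),np.array((180,70,255)))
gl=w2px(f,(693,167,70)); print("glue px",gl, h[int(gl[1]),int(gl[0])])
E
```

```text
tcp [331.2   1.5 300. ] yaw 2.396 units [ 6.064 -5.654  7.488]
top grip exp [310.8 243.6] post exp [305.3 263.5]
[308, 241, 6, 8, 37] [310.3 244.6] as grip [ 544.4 -136.9] as post [ 571.5 -147.3]
[302, 261, 6, 6, 26] [304.5 263.4] as grip [ 494.4 -121.7] as post [ 514.8 -130.1]
scene grip exp [284.7 225.7] post exp [273.9 275.5]
[281, 220, 7, 17, 105] [284.  228.2] as grip [ 539.8 -142.6] as post [660.  -33.9]
[271, 269, 6, 13, 65] [273.2 275.2] as grip [ 423.6 -219.5] as post [ 513.8 -130.7]
lens exp [313 223]
tray exp [ 608.59428185 -145.88995773]
glue px [206.69116431 202.57663668] [23 41 50]
```

```bash
python3 - <<'E'
from h import *
a=cv2.imread("pics/top0.png"); b=cv2.imread("pics/fin_top.png")
t=a[190:225,195:228]; R_=cv2.matchTemplate(b[175:240,180:245],t,cv2.TM_CCOEFF_NORMED); _,m,_,l=cv2.minMaxLoc(R_); print("glue",m,l[0]+180-195,l[1]+175-190)
im=cv2.imread("pics/w13.png"); h=cv2.cvtColor(im,cv2.COLOR_BGR2HSV)
blue=cv2.inRange(h,np.array((100,70,40)),np.array((130,255,255)))
k,l,st,c=cv2.connectedComponentsWithStats(blue)
for i in range(1,k):
    if st[i,4]>300: print("blue",st[i].tolist())
H=cv2.morphologyEx(blue,cv2.MORPH_CLOSE,np.ones((3,3)))
cn,hi=cv2.findContours(255-H,cv2.RETR_CCOMP,cv2.CHAIN_APPROX_NONE)
for q in cn:
    if 700<cv2.contourArea(q)<12000: print("hole",cv2.contourArea(q),[np.round(v,1) for v in cv2.minAreaRect(q)])
E
```

```text
glue 0.5390581488609314 7 15
blue [254, 164, 253, 89, 12315]
blue [337, 191, 42, 42, 1329]
blue [425, 191, 39, 41, 1205]
hole 2815.0 [array([444. , 211.5]), array([59. , 60.4]), np.float64(36.9)]
hole 1262.5 [array([444., 212.]), array([33.9, 48.1]), np.float64(45.0)]
hole 2650.5 [array([357.3, 211.3]), array([60.1, 56.6]), np.float64(45.0)]
hole 1388.0 [array([357.5, 212. ]), array([40.2, 44.3]), np.float64(26.6)]
```

```bash
python3 - <<'E'
from h import *
a=cv2.imread("pics/scene0.png"); b=cv2.imread("pics/fin_scene.png")
t=a[172:216,233:257]; R_=cv2.matchTemplate(b[150:240,210:280],t,cv2.TM_CCOEFF_NORMED); _,m,_,l=cv2.minMaxLoc(R_); print("glue scene",m,l[0]+210-233,l[1]+150-172)
a=cv2.imread("pics/top0.png"); b=cv2.imread("pics/fin_top.png")
for i in(a,b): print(cv2.cvtColor(i,cv2.COLOR_BGR2GRAY)[196:222:3,198:226:2])
E
```

```text
glue scene 0.3842628598213196 -12 -9
[[ 73  74  74  75  74  76  75  76  75  75  76  78 128 142]
 [ 73  74  74  73  77  77  77  76  76  76  76  78 133 146]
 [ 74  75  78  74  64  48  67  80 104  76  76  77 145 146]
 [ 75  77  77  60  83  69  64  70 136 117  76  77 144 144]
 [ 74  76  83  59  77  88  83 135 162 138  78  77 128 145]
 [ 75  72  82  84  79  77 192 190 179 131  96  73  77 143]
 [ 75  75  72  78  84  85  85 167 152 132 100  74  76 128]
 [ 75  75  73  70  67  72  74  75  73  73  72  73  78  78]
 [ 76  76  76  75  74  69  70  73  71  71  73  77  77  76]]
[[73 73 73 73 74 73 73 73 73 72 74 75 75 73]
 [73 73 73 73 74 76 76 73 73 74 74 74 75 75]
 [74 74 76 65 47 47 55 78 75 70 73 74 75 74]
 [75 75 75 48 45 44 46 60 81 77 73 73 75 74]
 [74 74 82 58 47 48 48 70 82 78 69 74 74 74]
 [74 71 80 82 78 77 82 83 82 74 70 70 73 74]
 [75 74 72 78 82 83 83 79 74 72 71 69 74 74]
 [74 73 74 69 66 71 73 72 72 72 70 71 75 74]
 [75 75 76 73 73 68 69 70 71 69 71 74 74 73]]
```

```bash
python3 -c "
from rig import r
print(r.sign_off())"
```

```text
the job is handed in; nothing more can be done
None
```

The job is handed in, though no verdict came back. Both offcuts are in the navy basket and the two rings present lie flat in the tray. The carrier is firm against the end stop, though I inferred the catch from that and did not see it. The lens is over the tray to within about 2 mm, and the glue bottle is still standing.

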